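# Press a new heel lift in the trigger clamp

## Robot

A 7-joint arm with a two-finger parallel gripper is mounted at the origin on the work surface. World frame = base frame: x ahead of the robot, y to its left, z up, the work surface at z = 0. Lengths are in m, angles in rad, forces in N, time in s.
With the tool pointing down it reaches from about 0.4 to 0.875 m from the base axis. Payload 19.3 kg.
Tool frame: the origin (TCP) lies between the finger pads; the fingertips stand 17 mm ahead of it and the grasp point (between the pads) lies 2 mm behind it (bot.tips_ahead is the z of the fingertips in the tool frame, in m); z points along the fingers, y is the direction in which the jaws open and shut (so a half turn about z gives the same grasp; the last joint's range is limited). The gripper opens to 85 mm and grips with 20 to 120 N. Pads are 22 mm wide; open, the fingers measure 114 mm over their backs; the gripper's body (76 mm by 85 mm) begins 54 mm behind the grasp point. The pads swing forward as they close: fully open they stand 13 mm farther back than shut.
Start: joints at [1.088, 0.521, -0.036, 1.599, 0.021, 1.021, -0.113], TCP at [0.251, -0.573, 0.248] pointing down, gripper open.
Joint ranges: [-2.91, 2.91], [-0.3, 2.13], [-1.5, 1.42], [0.17, 2.43], [-1.26, 4.41], [0.16, 1.93], [-2.52, 2.52]. Speed limits (rad/s): [1.89, 1.89, 2.39, 2.39, 3.01, 3.01, 3.01].

## Interface

Orientations are given as [roll, pitch, yaw] about the fixed x, y, z axes, in that order (R = Rz(yaw) Ry(pitch) Rx(roll)).
In Python, from workcell import telemetry, cams, job, bot gives the robot as it stands.
- The arm moves only by the tool arm_command, never from a script. Its argument "deltas" is a list of rows, each a list of 7 numbers: the opening, from -1 (shut) to 1 (fully open), so that 0 is half open, then the shift along the tool's x, y, z normalised to -1 to 1, where 1 is 150 mm, then the turn, a rotation vector about the tool's x, y, z normalised to -1 to 1, where 1 is 45 degrees. In form: [[hand, tx, ty, tz, rx, ry, rz], ...]. A call has 1 to 8 rows; each row is the pose to reach, as a shift and turn from the pose commanded when the call began, along the tool's axes at that moment; what a row does not reach only later rows make up. A row lasts 1/8 s, in which the tool goes at most 62.5 mm and 10.7 degrees, less where a joint would pass 70% of its speed; a pose out of reach is approached as far as the arm can. A call with a number of a shift or a turn outside -1 to 1 is refused whole. A call with a gripper value outside its range is refused whole. The fingers move at their own pace and stop on an object; "newtons" is the grip in N (left out, the last holds). Time passes only in rows, so rows that repeat a pose let the fingers close. It gives the time, the measured TCP pose, the force and the opening at its end, in the units of the state.
- telemetry.observe(): the state, without advancing time (a new reading comes with each control period).
- cams.grab_frame(name): name is "scene" or "top" or "wrist"; returns the picture (400x640x3 uint8, blue, green, red); there is no depth.
- cams.get_calibration(name): a dict with "fx", "fy", "cx", "cy" (pixels), "R" (3x3) and "t" (3): a world point X has camera coordinates R X + t. Camera axes: x right, y down, z forward; pixel columns grow to the right and rows downward; lengths in m; the calibration is good to about 2 mm. The wrist camera is an equidistant fisheye: a pixel r from the principal point sees the ray r / f radians off the axis. A picture is of the moment at which its call begins: read the wrist's pose just before it. get_calibration takes no time and is no camera call; for the wrist camera it gives the pose at the moment of the call.
- job.job_done(): hands the job in, once; it reports no verdict.
The state is a dict: "clock": time; "qpos": joint angles; "qd": joint speeds; "joint_efforts": joint torques, N m; "position": TCP position; "tool_rot": TCP orientation; "force": force on the tool from outside, world axes, zero at the start; "moment": the same for the moment, N m; "grip_width": finger opening in m.
Only numpy, scipy, OpenCV 4.12 (cv2) and the standard library are available. Lean on these libraries where they do the work, as an engineer would, in place of code of your own. Each camera call takes 0.05 s, during which the arm holds its last target.

## Task

The heel standing between the jaws of the bench clamp has just had a new rubber lift cemented on. Squeeze the trigger stroke by stroke until the sliding jaw presses firmly on the heel, let go of the trigger and leave the heel pressed for a good three seconds, then push in the release tab until the jaw has run all the way back, and stand the heel in the empty half of the tray beside its mate, flat face down as it stood. Move the jaw only by the trigger and the tab, and do not disturb the mate or the cement tin.

Things in the scene. Friction and masses are not known exactly. Their poses are not given: they have to be found in the camera images.
- clamp: Trigger bar clamp lying on its side, screwed to a plywood board (175 x 230 x 18 mm) fixed to the bench. Origin on the bench top under the bar, in the clamp's black head; z up, +y along the bar away from the sliding jaw, +x the way both jaws reach. The head spans x -46 to 20, y -20 to 42 mm, to 69 mm above the bench; the board x -50 to 125, y -150 to 80.
- bar (a joint): Travel of the bar (20 x 7 mm steel, 46 mm above the bench) with the sliding jaw, m: 0 open, grows towards the fixed jaw; at 0.028 both pads are on the heel. A full squeeze walks it about 6 mm; it stays when the trigger is let go (loaded, it settles back about 1 mm). While the tab is held in, a 5 N spring runs it open in under 1 s. The tail ends at y = 86 mm (clamp's frame) plus the travel.
- trigger (a joint): Angle of the trigger lever, rad: 0 let go (leaning forward), 0.267 fully squeezed (parallel to the grip). A spring returns it: 4 to 7 N at trigger_front. Walking the free jaw takes about 10 N there; once both pads are on the heel it stiffens: a squeeze of 20 to 30 N, repeated until it hardly gains any more, leaves 25 to 40 N on the heel.
- jaw_pad (a joint): How far the sliding jaw's rubber pad is squashed by the heel, m: 0 free, at most 0.006; 8 N of pressing force per mm. Firm means well over 2.5 mm (20 N).
- tab (a joint): How far the release tab is pushed in, m: 0 at rest (to -0.002 when the clamp is loaded), 0.009 fully in against a hard stop. It takes 2 to 5 N; the jaw is free once the tab is in by 4 mm or more; the tab springs back when let go.
- trigger_front (a point): Middle of the front face of the trigger, a grey lever 90 mm long, 12 mm thick, 22 mm high, on the grip's -y side; 60 mm from its pivot, 46 mm above the bench; moves with it. Trigger and grip together measure 54 mm here along the clamp's y when let go, 38 mm (y -12 to 26) when squeezed: the grip stays still, the trigger moves 16 mm towards +y.
- grip_back (a point): Point on the back face (+y side, y = 26 mm) of the fixed pistol grip at x = -90 mm in the clamp's frame, opposite trigger_front; 46 mm above the bench. The grip sticks out of the head towards -x to x = -134, is 22 mm thick in y (4 to 26 mm; its end knob to 31), 29 to 63 mm above the bench, with bare bench below it.
- tab_face (a point): Centre of the end face of the grey release tab, a block 20 mm wide (clamp's x) and 34 mm high that sticks 18 mm out of the head's rear (+y) face beside the bar's tail: at x = -34, y = 60 mm in the clamp's frame, 46 mm above the bench. It is pushed in along the clamp's -y and this point moves with it.
- fixed_pad (a point): Centre of the face of the fixed jaw's rubber pad (44 mm wide, 40 mm high), facing the clamp's -y; at x = 80, y = -20 mm in the clamp's frame, 46 mm above the bench. The fixed jaw's arm reaches to x = 104 mm and 66 mm above the bench, its back at y = 2 mm (23 near the head).
- moving_pad (a point): Centre of the face of the sliding jaw's rubber pad (44 mm wide, 40 mm high), facing the clamp's +y; 46 mm above the bench; moves with jaw and pad, at y = -96 mm in the clamp's frame when open. The sliding jaw is an arm 20 mm thick and 66 mm high on the bar's end that reaches along the clamp's +x to x = 102 mm.
- heel_center (a point): Centre (half-way up) of the heel to be pressed: a D-shaped stack of brown leather layers with a black rubber lift at one end, 48 mm along the stack (its y), 52 mm wide (its x), 56 mm high, 100 to 200 g; stands on its flat face on the clamp's board, 18 mm above the bench, stack along the bar, a few mm off the fixed pad. z up. Sides upright to 30 mm above its foot, round above.
- mate_center (a point): Centre of the heel's mate, the same shape, standing in one half of the tray: the half on the tray's +y side.
- tray: Low open wooden tray, fixed to the bench, 150 mm (its x) by 210 mm (its y), rim 20 mm high, walls 6 mm. Origin on the bench under its centre; z up. Its floor is 6 mm above the bench. The half on its -y side is empty.
- tin: Small steel cement tin, 48 mm across, 62 mm high, on the clamp's board behind the fixed jaw. Leave alone.
- heel: The heel itself (the loose D-shaped block of heel_center); origin in the middle of its flat foot, axes as there.
Not all that is in view belongs to the job. Leave any green or turquoise look-alike of the heel alone.

How it is judged:
On the way, in this order (a step that is already met when the one before it is completed fails the run):
1. the sliding jaw presses the heel with more than 20 N by itself, the trigger let go, for 2.5 s (contact force between bar and heel above 20 N and value of joint trigger below 0.05 rad), for 2.5 s.
2. the jaw has run back to within 4 mm of fully open (value of joint bar below 0.004 m), for 0.1 s.
At the end, for the whole second after the job is handed in: The heel stands on its flat face on the tray's floor (upright within 0.12 rad, centre less than 40 mm above the bench and inside the rim) in the half its mate leaves empty, at rest, and the sliding jaw is within 4 mm of fully open (x of heel_center in the frame of tray between -0.05 and 0.05 m and y of heel_center in the frame of tray between -0.082 and 0.02 m and height (world z) of heel_center below 0.04 m and angle between heel_center's own z axis and vertical below 0.12 rad and linear speed of heel below 0.02 m/s and value of joint bar below 0.004 m); the robot touches nothing.
It fails at once if the robot pushes the sliding jaw itself (over 5 N) (contact force between bar and the fingers above 5 N or contact force between bar and the arm above 5 N).
It fails at once if the heel already in the tray is shifted by more than 25 mm (distance of mate_center from where it was at the start of the episode above 0.025 m).
It fails at once if the cement tin is shifted by more than 25 mm (distance of tin from where it was at the start of the episode above 0.025 m).
It also fails if it takes over 72 s, if anything falls off the work surface, if the arm or the gripper's body presses on something with over 40 N, if the wrist force passes 120 N, or if a joint passes its speed limit or range.

## Working session

There is one attempt and no reset: what is moved stays moved. The work goes in short steps, Python scripts to look and compute and a tool call to move; the robot and the scene stay as the last step left them, time stands still between calls to the robot, and variables do not carry over. Pictures are saved under pics/ and viewed, and the job is handed in when it is done.

Besides the shell and the picture viewer there is one more tool, called after "Call:" by a JSON object that holds its "name" and its "arguments". arm_command: Moves the arm, as the interface text tells. Its arguments: {"type":"object","properties":{"deltas":{"type":"array","items":{"type":"array","items":{"type":"number"}}},"newtons":{"type":"number"}},"required":["deltas"]}

```bash
ls; mkdir -p pics; python3 - <<'E'
from workcell import telemetry,cams,job,bot
import cv2,numpy as np
print(telemetry.observe()); print(bot.tips_ahead)
for n in("scene","top","wrist"):
    c=cams.get_calibration(n); print(n,c)
    cv2.imwrite(f"pics/{n}0.png",cams.grab_frame(n))
E
```

```text
pics
{'clock': 0.0, 'qpos': array([ 1.08782044,  0.5220088 , -0.03631755,  1.59997955,  0.02123943,
        1.02110409, -0.11278686]), 'qd': array([-6.89565832e-05, -1.32180993e-03,  4.67763640e-04,  2.06068902e-03,
        5.24136409e-05,  2.66860762e-04,  1.77039740e-03]), 'joint_efforts': array([-2.76066726e-05, -9.27105618e+01,  1.97877891e+00, -3.69929016e+01,
        1.76877104e-02,  8.04433163e-03, -9.26407938e-05]), 'position': array([ 0.25055179, -0.57224699,  0.24773928]), 'tool_rot': array([-3.14048479e+00,  1.17486756e-04,  4.12790681e-01]), 'force': array([-0.36198185, -0.74147796, -0.55564976]), 'moment': array([ 0.01243234, -0.00728789,  0.04286539]), 'grip_width': 0.08553077570866499}
0.017
scene {'fx': 370.712352916477, 'fy': 370.712352916477, 'cx': 319.68356389182065, 'cy': 196.98698811790808, 'R': array([[-0.78401921,  0.6206847 ,  0.00802387],
       [ 0.38418396,  0.49535481, -0.77911892],
       [-0.48756186, -0.60776156, -0.62682479]]), 't': array([ 0.38843737, -0.15157679,  1.31746927])}
top {'fx': 412.48993156791636, 'fy': 412.48993156791636, 'cx': 319.8941395025641, 'cy': 198.9757388424023, 'R': array([[ 0.01570248, -0.99987588,  0.00128886],
       [-0.98496704, -0.01569009, -0.17202835],
       [ 0.17202722,  0.00143179, -0.98509116]]), 't': array([0.01569827, 0.51831908, 0.92226631])}
wrist {'fx': 309.70691628693146, 'fy': 309.70691628693146, 'cx': 321.9145893592788, 'cy': 199.16591440795864, 'R': array([[ 0.40111197, -0.91602631, -0.00223325],
       [-0.87873784, -0.38547025,  0.28148267],
       [-0.25870639, -0.11094363, -0.95956371]]), 't': array([-0.62462265, -0.03681355,  0.37986519])}
```

View pics/top0.png

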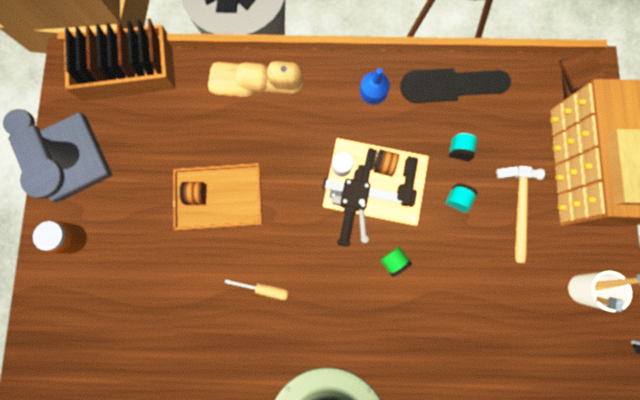

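View pics/scene0.png

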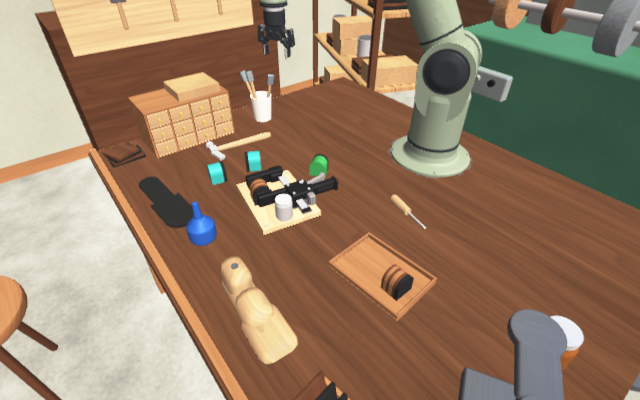

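View pics/wrist0.png

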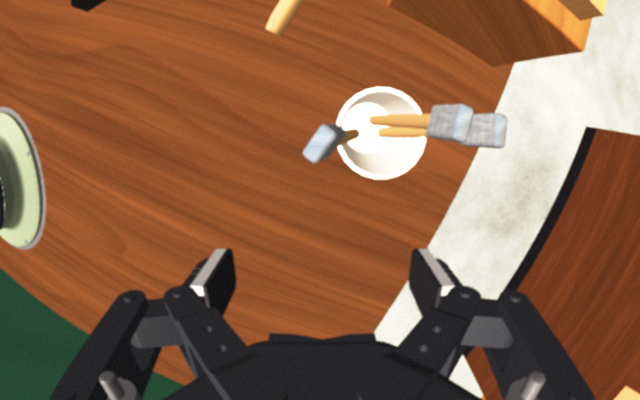

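```bash
cat > h.py <<'E'
import cv2,numpy as np
from workcell import telemetry,cams,job,bot
from scipy.spatial.transform import Rotation as Rn
def ray(c,uv):
    d=np.array([(uv[0]-c['cx'])/c['fx'],(uv[1]-c['cy'])/c['fy'],1.])
    return -c['R'].T@c['t'], c['R'].T@d
def onplane(c,uv,z):
    o,d=ray(c,uv); return o+d*(z-o[2])/d[2]
def proj(c,X):
    p=c['R']@np.asarray(X,float)+c['t']; return np.array([c['fx']*p[0]/p[2]+c['cx'],c['fy']*p[1]/p[2]+c['cy']])
def projw(c,X):
    p=c['R']@np.asarray(X,float)+c['t']; th=np.arctan2(np.hypot(p[0],p[1]),p[2]); ph=np.arctan2(p[1],p[0])
    return np.array([c['fx']*th*np.cos(ph)+c['cx'],c['fy']*th*np.sin(ph)+c['cy']])
E
python3 - <<'E'
from h import *
im=cv2.imread('pics/top0.png')
cv2.imwrite('pics/topz1.png',cv2.resize(im[130:255,310:440],None,fx=5.5,fy=5.5*0.85,interpolation=cv2.INTER_CUBIC))
c=cams.get_calibration('top')
hsv=cv2.cvtColor(im,cv2.COLOR_BGR2HSV)
print(hsv[150,320:440:8].tolist()); print(hsv[200,165:270:8].tolist(), hsv[90,200])
# board
m=cv2.inRange(hsv,(12,30,170),(32,150,255)); m[:130]=0;m[230:]=0;m[:,:315]=0;m[:,435:]=0
m=cv2.morphologyEx(m,cv2.MORPH_OPEN,np.ones((3,3)))
cs=cv2.findContours(m,0,1)[0]; pts=np.vstack([k for k in cs if cv2.contourArea(k)>30])
r=cv2.minAreaRect(pts); b=cv2.boxPoints(r); print(b)
W=[onplane(c,p,0.018) for p in b]; print(np.round(W,4)); print([np.linalg.norm(W[i]-W[i-1]) for i in range(4)])
E
```

```text
[[13, 176, 148], [12, 163, 152], [29, 61, 255], [28, 64, 255], [29, 50, 255], [28, 57, 255], [17, 134, 166], [18, 125, 202], [18, 126, 222], [27, 80, 255], [19, 134, 236], [13, 173, 147], [13, 181, 141], [12, 174, 141], [13, 162, 142]]
[[12, 187, 146], [16, 160, 226], [14, 161, 133], [14, 189, 216], [13, 188, 213], [13, 191, 131], [18, 171, 245], [19, 167, 247], [19, 173, 246], [18, 169, 248], [18, 169, 246], [18, 170, 244], [13, 182, 144], [11, 180, 152]] [ 13 187 165]
[[321.11148 207.85501]
 [335.00217 136.41708]
 [430.6899  155.02304]
 [416.79922 226.46097]]
[[ 0.5011  0.0207  0.018 ]
 [ 0.6806 -0.011   0.018 ]
 [ 0.6367 -0.2466  0.018 ]
 [ 0.4599 -0.2081  0.018 ]]
[np.float64(0.23245197639704981), np.float64(0.18223288004755486), np.float64(0.2396377010176443), np.float64(0.1809428249824519)]
```

View pics/topz1.png

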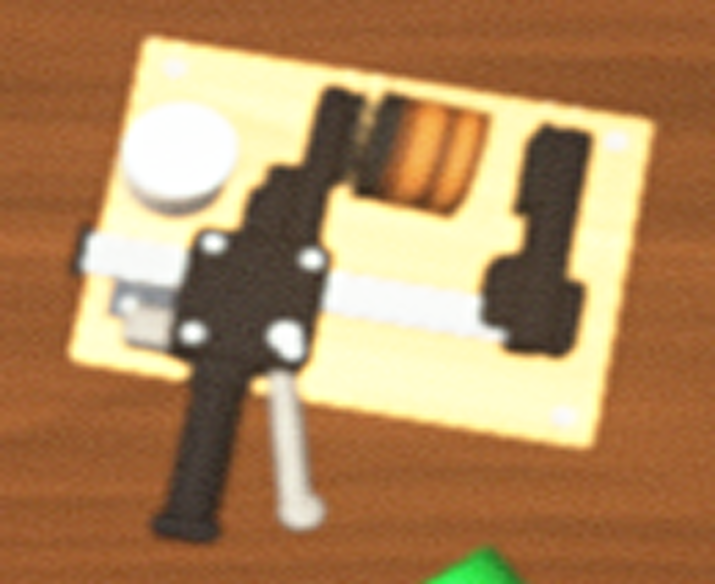

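```bash
python3 - <<'E'
from h import *
im=cv2.imread('pics/scene0.png')
cv2.imwrite('pics/scz1.png',cv2.resize(im[145:245,220:350],None,fx=6,fy=6,interpolation=cv2.INTER_CUBIC))
im=cv2.imread('pics/scene0.png')
cv2.imwrite('pics/scz2.png',cv2.resize(im[225:325,320:450],None,fx=6,fy=6,interpolation=cv2.INTER_CUBIC))
im=cv2.imread('pics/top0.png')
cv2.imwrite('pics/topz2.png',cv2.resize(im[155:240,165:275],None,fx=7,fy=7,interpolation=cv2.INTER_CUBIC))
E
```

```text
(no output)
```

View pics/scz1.png

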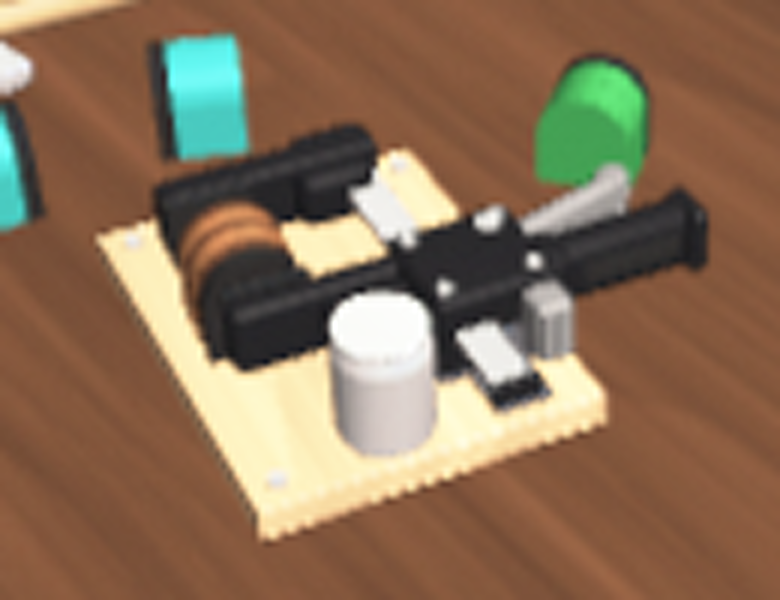

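View pics/scz2.png

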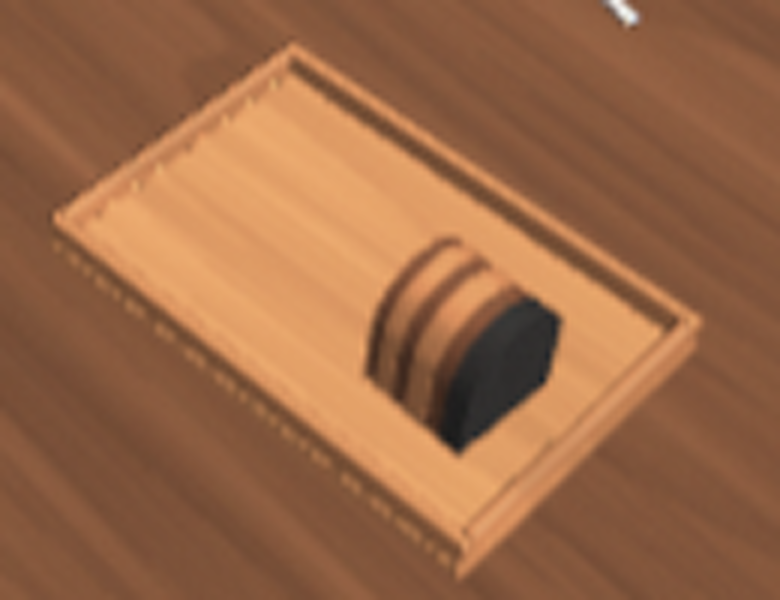

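View pics/topz2.png

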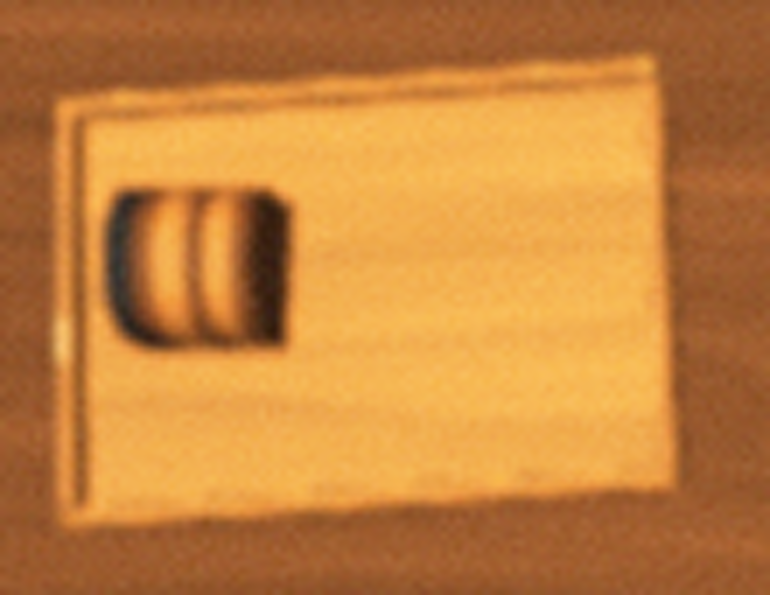

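```bash
python3 - <<'E'
from h import *
from scipy.optimize import least_squares
T=cams.get_calibration('top');S=cams.get_calibration('scene')
def fit(obj,tp,sp,x0,name):
    def X(v,p): 
        c,s=np.cos(v[2]),np.sin(v[2]); return np.array([v[0]+c*p[0]-s*p[1],v[1]+s*p[0]+c*p[1],p[2]])
    f=lambda v:np.concatenate([proj(T,X(v,o))-q for o,q in zip(obj,tp)]+[proj(S,X(v,o))-q for o,q in zip(obj,sp)])
    r=least_squares(f,x0,loss='soft_l1'); print(name,r.x.round(4),f(r.x).reshape(-1,2).round(1).tolist()); return r.x
obj=[(.125,.08,.018),(.125,-.15,.018),(-.05,-.15,.018),(-.05,.08,.018)]
tp=[(310+u/5.5,130+v/4.675) for u,v in[(147,38),(655,122),(592,447),(70,360)]]
sp=[(220+u/6,145+v/6) for u,v in[(258,515),(97,238),(405,150),(605,395)]]
fit(obj,tp,sp,[.53,-.06,-.2],'clamp')
obj=[(.075,.105,.02),(.075,-.105,.02),(-.075,-.105,.02),(-.075,.105,.02)]
tp=[(165+u/7,155+v/7) for u,v in[(57,100),(655,57),(676,487),(62,525)]]
sp=[(320+u/6,225+v/6) for u,v in[(460,560),(55,215),(295,45),(702,322)]]
fit(obj,tp,sp,[.5,.3,0.],'tray')
E
```

```text
clamp [ 0.5389 -0.0708 -0.1828] [[-0.2, -0.1], [-0.6, -0.3], [-0.4, -0.2], [-0.0, -0.4], [-0.1, -1.2], [-0.3, -1.0], [0.3, -1.1], [0.2, -1.0]]
tray [0.5257 0.2742 0.0783] [[-0.9, -0.9], [-0.1, 0.1], [-0.8, -0.3], [-1.5, -0.3], [0.3, -2.4], [-1.1, -0.7], [-0.3, -1.4], [0.1, -1.0]]
```

```bash
cat >> h.py <<'E'
CL=(.5389,-.0708,-.1828); TR=(.5257,.2742,.0783)
def w(F,x,y,z):
    c,s=np.cos(F[2]),np.sin(F[2]); return np.array([F[0]+c*x-s*y,F[1]+s*x+c*y,z])
def to(P,yaw):
    s=telemetry.observe(); R=Rn.from_euler('xyz',s['tool_rot']); G=Rn.from_euler('xyz',[np.pi,0,yaw])
    d=R.inv().apply(np.asarray(P)-s['position'])/.15; r=(R.inv()*G).as_rotvec()/(np.pi/4)
    print('t',s['clock'],'pos',s['position'].round(4),'F',s['force'].round(1),'gw',round(s['grip_width'],4)); print('delta',d.round(3),r.round(3))
def cl(P):
    d=np.asarray(P)[:2]-CL[:2]; c,s=np.cos(CL[2]),np.sin(CL[2]); return np.array([c*d[0]+s*d[1],-s*d[0]+c*d[1],P[2]])
E
python3 - <<'E'
from h import *
T=cams.get_calibration('top'); print('green',cl(onplane(T,(396,260),.04)), onplane(T,(596,285),.1))
C=cams.get_calibration('wrist'); s=telemetry.observe(); print('cam in tool',Rn.from_euler('xyz',s['tool_rot']).inv().apply(-C['R'].T@C['t']-s['position']))
P=w(CL,-.09,.007,.2); print(P); to(P,CL[2])
E
```

```text
green [-0.14195036 -0.11004078  0.04      ] [ 0.33149581 -0.56805828  0.1       ]
cam in tool [ 0.07158985  0.00061471 -0.12569128]
[ 0.45167202 -0.0475561   0.2       ]
t 0.15 pos [ 0.2506 -0.5723  0.2479] F [ 0.4 -0.2 -0.2] gw 0.0852
delta [ 2.631 -2.667  0.321] [-0.001  0.     0.758]
```

Call:
{"name": "arm_command", "arguments": {"deltas": [[1, 0, -0.2, -0.3, 0, 0, 0], [1, 0.2, -0.5, -0.3, 0, 0, 0.2], [1, 0.5, -0.7, -0.3, 0, 0, 0.4], [1, 0.8, -1, -0.3, 0, 0, 0.6], [1, 1, -1, -0.2, 0, 0, 0.758]], "newtons": 28}}

```text
clock: 0.78
position: [0.3289, -0.3725, 0.2792]
tool_rot: [3.141, -0.002, -0.185]
force: [0.6, -1.4, -0.5]
grip_width: 0.0854
```

```bash
python3 - <<'E'
from h import *
to(w(CL,-.09,.007,.2),CL[2])
E
```

```text
t 0.775 pos [ 0.3289 -0.3725  0.2792] F [ 0.6 -1.4 -0.5] gw 0.0854
delta [ 0.405 -2.28   0.528] [ 0.001 -0.002 -0.003]
```

Call:
{"name": "arm_command", "arguments": {"deltas": [[1, 0.1, -0.4, 0, 0, 0, 0], [1, 0.2, -0.8, 0.2, 0, 0, 0], [1, 0.2, -1, 0.3, 0, 0, 0]]}}

```text
clock: 1.15
position: [0.3854, -0.2303, 0.2325]
tool_rot: [-3.141, 0.0, -0.18]
force: [-0.0, -0.7, -0.1]
grip_width: 0.0857
```

Call:
{"name": "arm_command", "arguments": {"deltas": [[1, 0.1, -0.4, 0, 0, 0, 0], [1, 0.2, -0.8, 0.1, 0, 0, 0], [1, 0.2, -1, 0.2, 0, 0, 0], [1, 0.2, -1, 0.2, 0, 0, 0]]}}

```text
clock: 1.65
position: [0.4413, -0.0886, 0.2024]
tool_rot: [-3.141, 0.002, -0.179]
force: [0.0, 0.1, 0.2]
grip_width: 0.0856
```

```bash
python3 - <<'E'
from h import *
to(w(CL,-.09,.007,.043),CL[2])
im=cams.grab_frame('wrist'); c=cams.get_calibration('wrist')
for p in [(-.09,.026,.046),(-.134,.015,.063),(20/1000,.042,.069),(.02,-.02,.069),(-.046,.042,.069),(-.046,-.02,.069),(-.034,.06,.063),(.125,.08,.018),(.125,-.15,.018),(.08,-.02,.066),(-.05,.08,.018),(-.05,-.15,.018)]:
    u=projw(c,w(CL,*p)); cv2.circle(im,tuple(int(v) for v in u),3,(0,0,255),1)
cv2.imwrite('pics/w1.png',im)
E
```

```text
t 1.65 pos [ 0.4413 -0.0886  0.2024] F [0.  0.1 0.2] gw 0.0856
delta [ 0.021 -0.281  1.063] [-0.001  0.002  0.005]
```

View pics/w1.png

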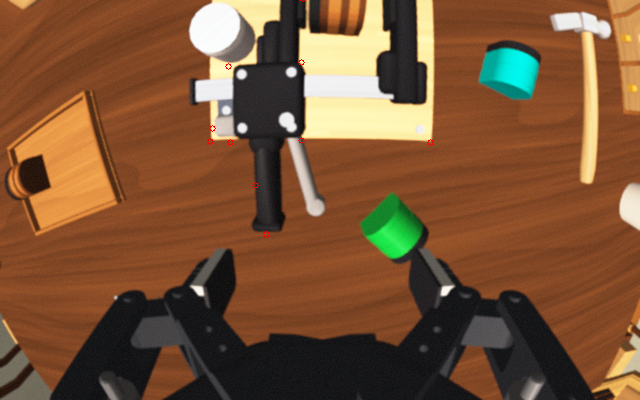

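Call:
{"name": "arm_command", "arguments": {"deltas": [[1, 0.02, -0.28, 0.2, 0, 0, 0], [1, 0.02, -0.28, 0.5, 0, 0, 0], [1, 0.02, -0.28, 0.8, 0, 0, 0], [1, 0.02, -0.28, 1, 0, 0, 0], [1, 0.02, -0.28, 1, 0, 0, 0]]}}

```text
clock: 2.33
position: [0.451, -0.0511, 0.0522]
tool_rot: [3.141, 0.003, -0.184]
force: [0.4, -0.3, 0.2]
grip_width: 0.0857
```

```bash
python3 - <<'E'
from h import *
to(w(CL,-.09,.007,.043),CL[2])
im=cams.grab_frame('wrist'); cv2.imwrite('pics/w2.png',im)
E
```

```text
t 2.325 pos [ 0.451  -0.0511  0.0522] F [ 0.4 -0.3  0.2] gw 0.0857
delta [ 0.    -0.024  0.062] [ 0.001  0.004 -0.001]
```

View pics/w2.png

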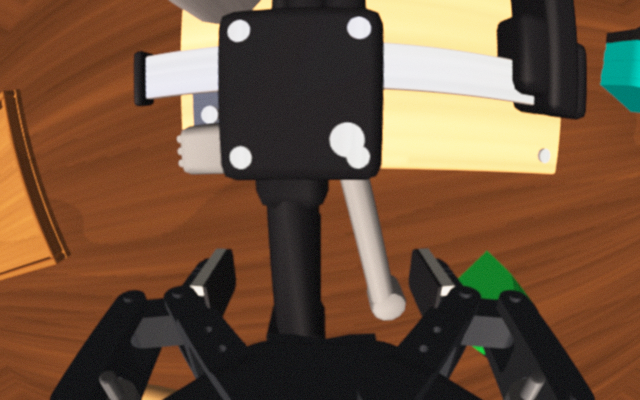

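Call:
{"name": "arm_command", "arguments": {"deltas": [[1, 0, -0.02, 0.06, 0, 0, 0], [-0.3, 0, -0.02, 0.06, 0, 0, 0], [-0.3, 0, -0.02, 0.06, 0, 0, 0], [-0.3, 0, -0.02, 0.06, 0, 0, 0], [-0.3, 0, -0.02, 0.06, 0, 0, 0]], "newtons": 28}}

```text
clock: 3.0
position: [0.4527, -0.0468, 0.0453]
tool_rot: [-3.141, -0.001, -0.183]
force: [-4.5, 3.6, 16.1]
grip_width: 0.0371
```

Call:
{"name": "arm_command", "arguments": {"deltas": [[-0.3, 0, 0, 0, 0, 0, 0], [-0.3, 0, 0, 0, 0, 0, 0]]}}

```text
clock: 3.25
position: [0.4527, -0.0468, 0.0453]
tool_rot: [-3.141, -0.001, -0.182]
force: [-4.3, 4.5, 14.9]
grip_width: 0.0372
```

```bash
python3 - <<'E'
from h import *
to(w(CL,-.09,.007,.043),CL[2])
im=cams.grab_frame('wrist'); cv2.imwrite('pics/w3.png',im)
E
```

```text
t 3.25 pos [ 0.4527 -0.0468  0.0453] F [-4.3  4.5 14.9] gw 0.0372
delta [-0.006  0.006  0.015] [-0.    -0.001  0.   ]
```

View pics/w3.png

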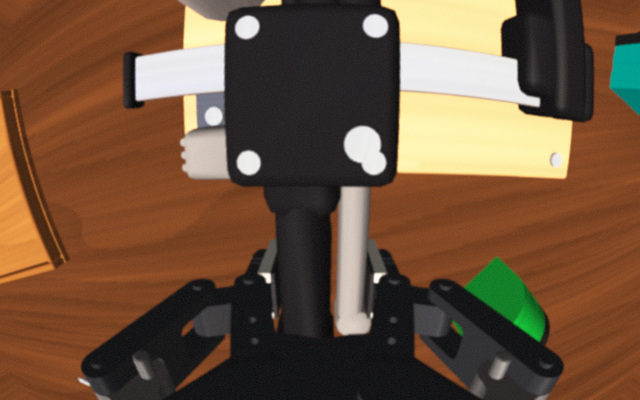

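Call:
{"name": "arm_command", "arguments": {"deltas": [[0.8, 0, 0, 0, 0, 0, 0], [0.8, 0, 0, 0, 0, 0, 0], [0.8, 0, 0, 0, 0, 0, 0], [0.8, 0, 0, 0, 0, 0, 0], [-0.3, 0, 0, 0, 0, 0, 0], [-0.3, 0, 0, 0, 0, 0, 0], [-0.3, 0, 0, 0, 0, 0, 0], [-0.3, 0, 0, 0, 0, 0, 0]]}}

```text
clock: 4.3
position: [0.4523, -0.0467, 0.0446]
tool_rot: [-3.141, 0.0, -0.183]
force: [-4.7, 1.8, 15.6]
grip_width: 0.0377
```

Call:
{"name": "arm_command", "arguments": {"deltas": [[0.8, 0, 0, 0, 0, 0, 0], [0.8, 0, 0, 0, 0, 0, 0], [0.8, 0, 0, 0, 0, 0, 0], [0.8, 0, 0, 0, 0, 0, 0], [-0.3, 0, 0, 0, 0, 0, 0], [-0.3, 0, 0, 0, 0, 0, 0], [-0.3, 0, 0, 0, 0, 0, 0], [-0.3, 0, 0, 0, 0, 0, 0]]}}

```text
clock: 5.3
position: [0.4523, -0.0467, 0.0447]
tool_rot: [-3.141, 0.0, -0.183]
force: [-4.0, 1.8, 14.2]
grip_width: 0.0373
```

```bash
python3 - <<'E'
from h import *
to(w(CL,-.09,.007,.043),CL[2])
im=cams.grab_frame('wrist'); cv2.imwrite('pics/w4.png',im)
im=cams.grab_frame('top');cv2.imwrite('pics/t4.png',cv2.resize(im[130:255,310:440],None,fx=5,fy=4.5,interpolation=cv2.INTER_CUBIC))
E
```

```text
t 5.3 pos [ 0.4523 -0.0467  0.0447] F [-4.   1.8 14.2] gw 0.0373
delta [-0.003  0.006  0.011] [-0.  0.  0.]
```

View pics/w4.png

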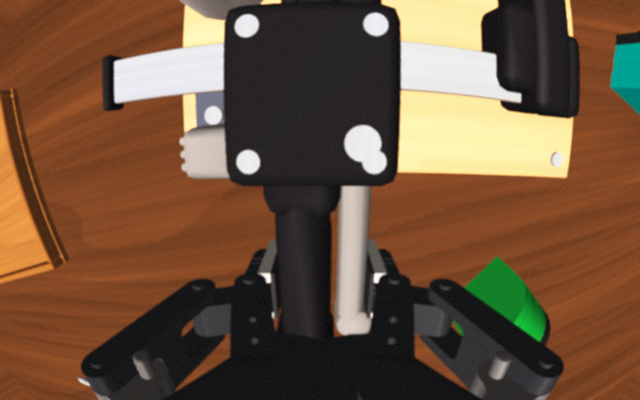

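View pics/t4.png

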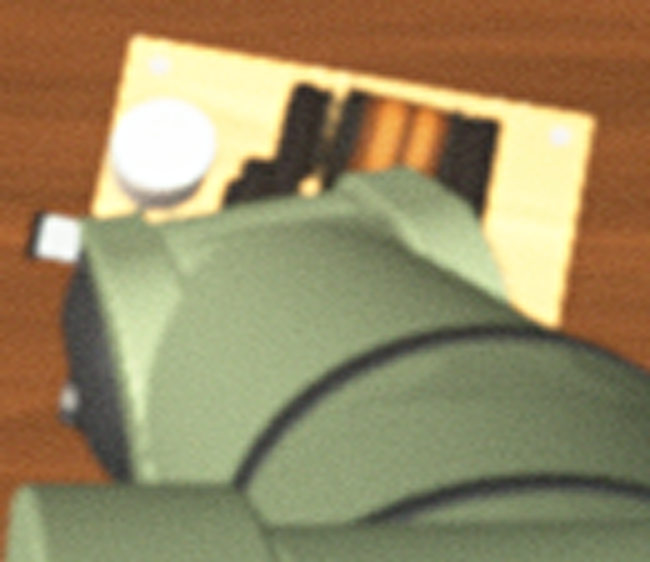

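Call:
{"name": "arm_command", "arguments": {"deltas": [[0.8, 0, 0, 0, 0, 0, 0], [0.8, 0, 0, 0, 0, 0, 0], [0.8, 0, 0, 0, 0, 0, 0], [0.8, 0, 0, 0, 0, 0, 0], [-0.3, 0, 0, 0, 0, 0, 0], [-0.3, 0, 0, 0, 0, 0, 0], [-0.3, 0, 0, 0, 0, 0, 0], [-0.3, 0, 0, 0, 0, 0, 0]]}}

```text
clock: 6.4
position: [0.4524, -0.0467, 0.0447]
tool_rot: [-3.141, 0.0, -0.182]
force: [-5.3, 2.6, 14.1]
grip_width: 0.0377
```

Call:
{"name": "arm_command", "arguments": {"deltas": [[0.8, 0, 0, 0, 0, 0, 0], [0.8, 0, 0, 0, 0, 0, 0], [0.8, 0, 0, 0, 0, 0, 0], [0.8, 0, 0, 0, 0, 0, 0], [-0.3, 0, 0, 0, 0, 0, 0], [-0.3, 0, 0, 0, 0, 0, 0], [-0.3, 0, 0, 0, 0, 0, 0], [-0.3, 0, 0, 0, 0, 0, 0]]}}

```text
clock: 7.4
position: [0.4523, -0.0468, 0.0448]
tool_rot: [-3.141, 0.0, -0.183]
force: [-5.8, 2.1, 21.5]
grip_width: 0.0375
```

```bash
python3 - <<'E'
from h import *
to(w(CL,-.09,.007,.043),CL[2])
im=cams.grab_frame('wrist'); cv2.imwrite('pics/w5.png',im)
E
```

```text
t 7.4 pos [ 0.4523 -0.0468  0.0448] F [-5.8  2.1 21.5] gw 0.0375
delta [-0.003  0.006  0.012] [-0.  0.  0.]
```

View pics/w5.png

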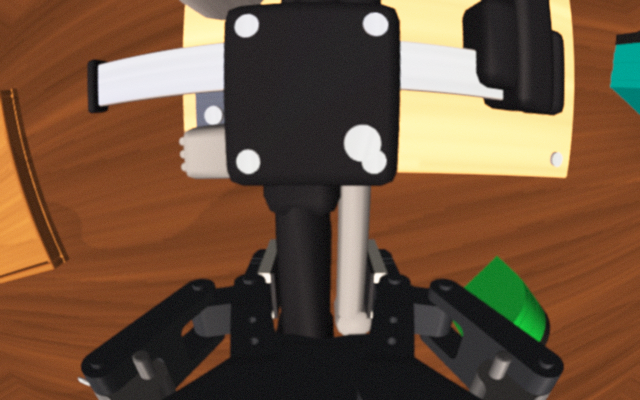

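Call:
{"name": "arm_command", "arguments": {"deltas": [[0.8, 0, 0, 0, 0, 0, 0], [0.8, 0, 0, 0, 0, 0, 0], [0.8, 0, 0, 0, 0, 0, 0], [0.8, 0, 0, 0, 0, 0, 0], [-0.3, 0, 0, 0, 0, 0, 0], [-0.3, 0, 0, 0, 0, 0, 0], [-0.3, 0, 0, 0, 0, 0, 0], [-0.3, 0, 0, 0, 0, 0, 0]]}}

```text
clock: 8.45
position: [0.4521, -0.0478, 0.0449]
tool_rot: [3.141, 0.001, -0.184]
force: [-7.3, -6.1, 22.5]
grip_width: 0.0399
```

```bash
python3 - <<'E'
from h import *
to(w(CL,-.09,.007,.043),CL[2])
im=cams.grab_frame('wrist'); cv2.imwrite('pics/w6.png',im)
im=cams.grab_frame('scene');cv2.imwrite('pics/s6.png',cv2.resize(im[145:245,220:350],None,fx=6,fy=6,interpolation=cv2.INTER_CUBIC))
E
```

```text
t 8.45 pos [ 0.4521 -0.0478  0.0449] F [-7.3 -6.1 22.5] gw 0.0399
delta [-0.003 -0.001  0.012] [ 0.001  0.001 -0.001]
```

View pics/w6.png

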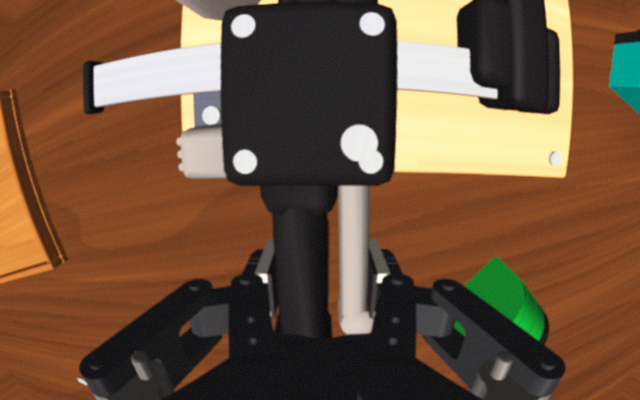

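View pics/s6.png

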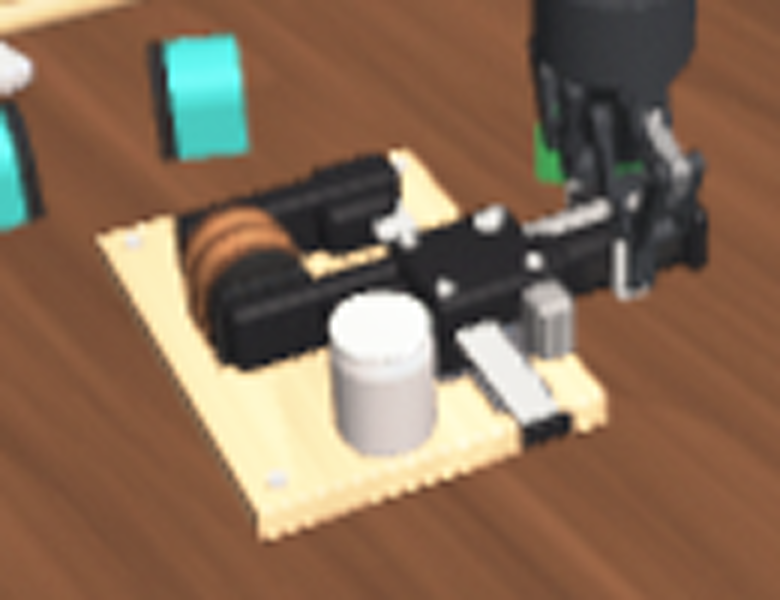

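Call:
{"name": "arm_command", "arguments": {"deltas": [[0.8, 0, 0, 0, 0, 0, 0], [0.8, 0, 0, 0, 0, 0, 0], [0.8, 0, 0, 0, 0, 0, 0], [-0.3, 0, 0, 0, 0, 0, 0], [-0.3, 0, 0, 0, 0, 0, 0], [-0.3, 0, 0, 0, 0, 0, 0], [-0.3, 0, 0, 0, 0, 0, 0], [-0.3, 0, 0, 0, 0, 0, 0]], "newtons": 30}}

```text
clock: 9.55
position: [0.452, -0.0479, 0.0448]
tool_rot: [3.14, 0.001, -0.184]
force: [-6.2, -8.2, 22.3]
grip_width: 0.0399
```

Call:
{"name": "arm_command", "arguments": {"deltas": [[0.8, 0, 0, 0, 0, 0, 0], [0.8, 0, 0, 0, 0, 0, 0], [0.8, 0, 0, 0, 0, 0, 0], [-0.3, 0, 0, 0, 0, 0, 0], [-0.3, 0, 0, 0, 0, 0, 0], [-0.3, 0, 0, 0, 0, 0, 0], [-0.3, 0, 0, 0, 0, 0, 0], [-0.3, 0, 0, 0, 0, 0, 0]]}}

```text
clock: 10.55
position: [0.4519, -0.0484, 0.0448]
tool_rot: [3.14, 0.001, -0.184]
force: [-5.4, -10.8, 18.8]
grip_width: 0.0413
```

```bash
python3 - <<'E'
from h import *
to(w(CL,-.09,.007,.043),CL[2])
im=cams.grab_frame('wrist'); cv2.imwrite('pics/w7.png',im)
E
```

```text
t 10.55 pos [ 0.4519 -0.0484  0.0448] F [ -5.4 -10.8  18.8] gw 0.0413
delta [-0.003 -0.005  0.012] [ 0.002  0.001 -0.002]
```

View pics/w7.png

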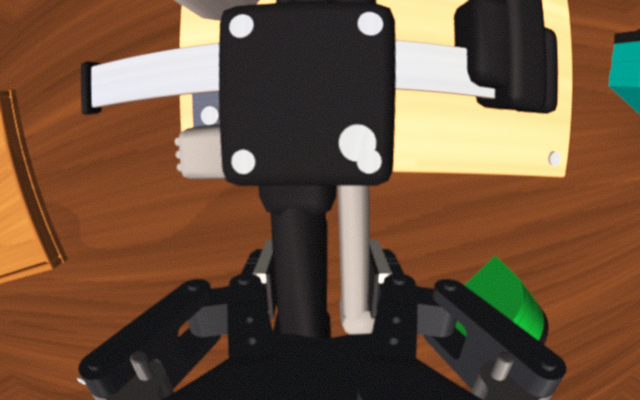

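Call:
{"name": "arm_command", "arguments": {"deltas": [[0.8, 0, 0, 0, 0, 0, 0], [0.8, 0, 0, 0, 0, 0, 0], [0.8, 0, 0, 0, 0, 0, 0], [0.8, 0, 0, 0, 0, 0, 0]], "newtons": 32}}

```text
clock: 11.1
position: [0.4525, -0.0469, 0.0443]
tool_rot: [-3.141, 0.0, -0.182]
force: [0.4, -1.2, -1.8]
grip_width: 0.0767
```

Call:
{"name": "arm_command", "arguments": {"deltas": [[-0.3, 0, 0, 0, 0, 0, 0], [-0.3, 0, 0, 0, 0, 0, 0], [-0.3, 0, 0, 0, 0, 0, 0], [-0.3, 0, 0, 0, 0, 0, 0], [-0.3, 0, 0, 0, 0, 0, 0], [-0.3, 0, 0, 0, 0, 0, 0]]}}

```text
clock: 11.85
position: [0.4519, -0.0483, 0.0448]
tool_rot: [3.14, 0.001, -0.184]
force: [-5.5, -10.2, 20.0]
grip_width: 0.0406
```

Call:
{"name": "arm_command", "arguments": {"deltas": [[0.8, 0, 0, 0, 0, 0, 0], [0.8, 0, 0, 0, 0, 0, 0], [0.8, 0, 0, 0, 0, 0, 0], [0.8, 0, 0, 0, 0, 0, 0]]}}

```text
clock: 12.35
position: [0.4525, -0.0469, 0.0443]
tool_rot: [-3.141, 0.0, -0.182]
force: [0.5, -1.1, -0.4]
grip_width: 0.0772
```

Call:
{"name": "arm_command", "arguments": {"deltas": [[-0.3, 0, 0, 0, 0, 0, 0], [-0.3, 0, 0, 0, 0, 0, 0], [-0.3, 0, 0, 0, 0, 0, 0], [-0.3, 0, 0, 0, 0, 0, 0], [-0.3, 0, 0, 0, 0, 0, 0], [-0.3, 0, 0, 0, 0, 0, 0]]}}

```text
clock: 13.1
position: [0.4519, -0.0483, 0.0448]
tool_rot: [3.14, 0.001, -0.184]
force: [-6.1, -10.6, 20.4]
grip_width: 0.0405
```

```bash
python3 - <<'E'
from h import *
to(w(CL,-.09,.007,.043),CL[2])
im=cams.grab_frame('wrist'); cv2.imwrite('pics/w8.png',im)
a=[cv2.imread(f'pics/w{i}.png') for i in (5,6,7,8)]
cv2.imwrite('pics/cmp.png',np.vstack([cv2.resize(x[40:110,60:220],None,fx=3,fy=2) for x in a]))
im=cams.grab_frame('top');cv2.imwrite('pics/t8.png',cv2.resize(im[130:210,320:440],None,fx=6,fy=6,interpolation=cv2.INTER_CUBIC))
E
```

```text
t 13.1 pos [ 0.4519 -0.0483  0.0448] F [ -6.1 -10.6  20.4] gw 0.0405
delta [-0.003 -0.005  0.012] [ 0.002  0.001 -0.002]
```

View pics/cmp.png

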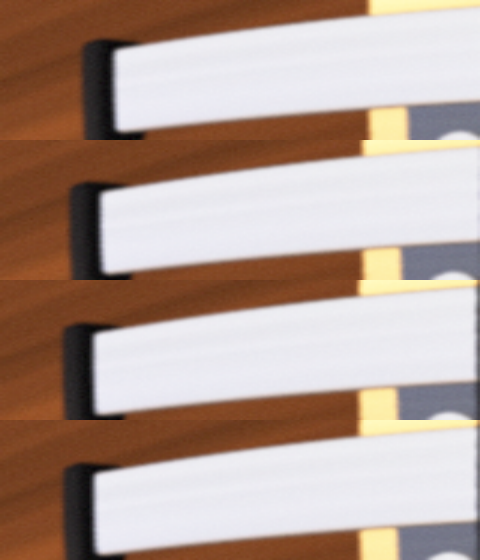

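View pics/t8.png

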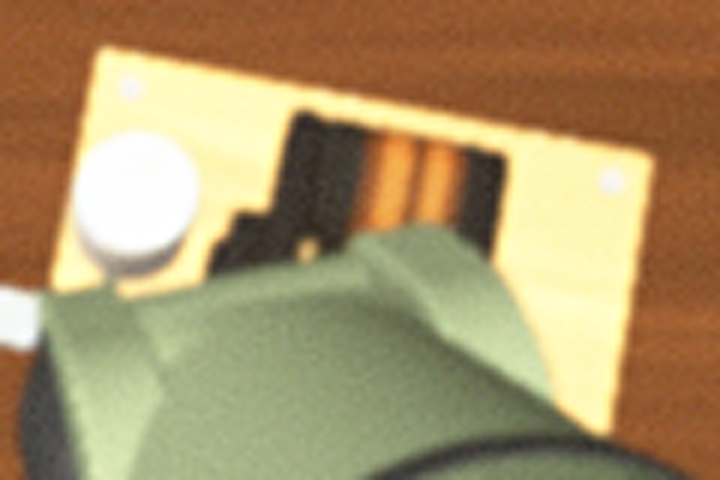

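```bash
python3 - <<'E'
from h import *
c=cams.get_calibration('wrist')
def wray(u,z):
    a=np.array([u[0]-c['cx'],u[1]-c['cy']]); r=np.hypot(*a); th=r/c['fx']
    d=np.array([*(a/r*np.sin(th)),np.cos(th)]); d=c['R'].T@d; o=-c['R'].T@c['t']; return cl(o+d*(z-o[2])/d[2])
for n,u in [('tailend',(81,88)),('white/cap',(92,85)),('board edge',(180,110)),('headL',(220,90)),('headR',(395,90))]:
    print(n,wray(u,{'b':.018,'h':.069}.get(n[0],.0495)).round(4))
print('w3 tail',wray((123,80),.0495), wray((136,80),.0495))
E
```

```text
tailend [0.0025 0.1214 0.0495]
white/cap [0.0027 0.1136 0.0495]
board edge [-0.014   0.0798  0.018 ]
headL [-0.0096  0.0398  0.069 ]
headR [-0.0103 -0.018   0.069 ]
w3 tail [0.00186826 0.0939224  0.0495    ] [0.00076041 0.08652988 0.0495    ]
```

Call:
{"name": "arm_command", "arguments": {"deltas": [[0.8, 0, 0, 0, 0, 0, 0], [1, 0, 0, 0, 0, 0, 0], [1, 0, 0, 0, 0, 0, 0], [1, 0, 0, 0, 0, 0, 0], [1, 0, 0, 0, 0, 0, 0], [1, 0, 0, 0, 0, 0, 0]]}}

```text
clock: 13.95
position: [0.4525, -0.047, 0.0443]
tool_rot: [-3.142, 0.0, -0.182]
force: [0.3, -0.1, 0.7]
grip_width: 0.0852
```

```bash
cat >> h.py <<'E'
def wray(c,u,z):
    a=np.array([u[0]-c['cx'],u[1]-c['cy']]); r=np.hypot(*a); th=r/c['fx']
    d=np.array([*(a/r*np.sin(th)),np.cos(th)]); d=c['R'].T@d; o=-c['R'].T@c['t']; return cl(o+d*(z-o[2])/d[2])
E
python3 - <<'E'
from h import *
to(w(CL,-.09,.007,.043),CL[2])
c=cams.get_calibration('wrist'); im=cams.grab_frame('wrist'); cv2.imwrite('pics/w9.png',im)
for col in range(70,115,1): 
    if col%1==0: print(col, im[80:92,col].mean(0).round()[:3].tolist(), end=';')
im=cams.grab_frame('scene');cv2.imwrite('pics/s9.png',cv2.resize(im[165:225,240:340],None,fx=8,fy=8,interpolation=cv2.INTER_CUBIC))
for u in((81,88),(84,88),(95,85)): print(wray(c,u,.0495))
E
```

```text
t 13.95 pos [ 0.4525 -0.047   0.0443] F [ 0.3 -0.1  0.7] gw 0.0852
delta [-0.005  0.004  0.009] [-0.  0.  0.]
70 [34.0, 67.0, 123.0];71 [35.0, 67.0, 123.0];72 [34.0, 67.0, 124.0];73 [36.0, 69.0, 126.0];74 [34.0, 67.0, 125.0];75 [35.0, 69.0, 126.0];76 [37.0, 70.0, 128.0];77 [36.0, 68.0, 128.0];78 [35.0, 69.0, 128.0];79 [35.0, 71.0, 130.0];80 [36.0, 70.0, 129.0];81 [35.0, 70.0, 130.0];82 [36.0, 70.0, 130.0];83 [36.0, 68.0, 124.0];84 [39.0, 60.0, 102.0];85 [39.0, 44.0, 63.0];86 [40.0, 39.0, 44.0];87 [41.0, 40.0, 43.0];88 [36.0, 35.0, 38.0];89 [33.0, 32.0, 35.0];90 [26.0, 25.0, 27.0];91 [21.0, 20.0, 21.0];92 [16.0, 16.0, 17.0];93 [19.0, 17.0, 18.0];94 [60.0, 56.0, 56.0];95 [159.0, 147.0, 148.0];96 [233.0, 219.0, 220.0];97 [243.0, 235.0, 235.0];98 [242.0, 235.0, 236.0];99 [242.0, 235.0, 235.0];100 [242.0, 235.0, 235.0];101 [242.0, 235.0, 235.0];102 [242.0, 234.0, 235.0];103 [242.0, 235.0, 235.0];104 [242.0, 234.0, 235.0];105 [242.0, 235.0, 235.0];106 [242.0, 234.0, 235.0];107 [242.0, 235.0, 235.0];108 [242.0, 235.0, 235.0];109 [242.0, 234.0, 235.0];110 [242.0, 235.0, 235.0];111 [242.0, 235.0, 235.0];112 [242.0, 234.0, 235.0];113 [242.0, 234.0, 234.0];114 [242.0, 235.0, 235.0];[0.00261814 0.12270508 0.0495    ]
[0.00225913 0.12052965 0.0495    ]
[0.00246088 0.11284114 0.0495    ]
```

View pics/w9.png

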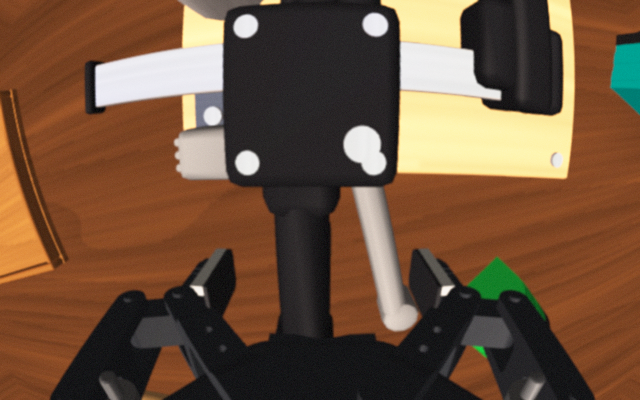

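View pics/s9.png

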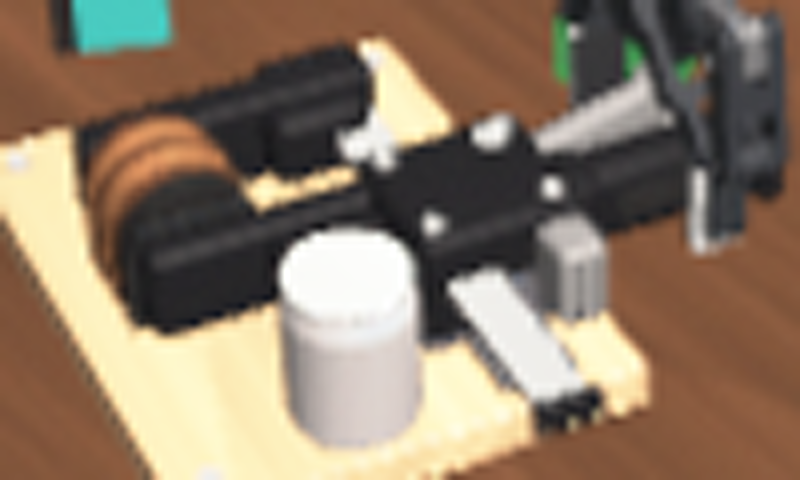

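```bash
python3 - <<'E'
from h import *
c=cams.get_calibration('wrist')
s=telemetry.observe()
o=-c['R'].T@c['t']; o2=o+np.array([.451,-.0511,.0522])-s['position']
c2=dict(c); c2['t']=-c['R']@o2
im=cv2.imread('pics/w2.png'); print([(k,im[72:84,k].mean(0).round()[2]) for k in range(130,150)])
for u in (134,135,136,147):print(u,wray(c2,(u,78),.0495))
print(wray(c,(84.5,86),.0495),wray(c,(95,86),.0495))
E
```

```text
[(130, np.float64(143.0)), (131, np.float64(143.0)), (132, np.float64(136.0)), (133, np.float64(111.0)), (134, np.float64(72.0)), (135, np.float64(53.0)), (136, np.float64(48.0)), (137, np.float64(43.0)), (138, np.float64(39.0)), (139, np.float64(33.0)), (140, np.float64(29.0)), (141, np.float64(22.0)), (142, np.float64(19.0)), (143, np.float64(15.0)), (144, np.float64(39.0)), (145, np.float64(119.0)), (146, np.float64(202.0)), (147, np.float64(233.0)), (148, np.float64(235.0)), (149, np.float64(235.0))]
134 [0.00252642 0.09000048 0.0495    ]
135 [0.00243916 0.08940845 0.0495    ]
136 [0.00235266 0.08881894 0.0495    ]
147 [0.00145048 0.08249341 0.0495    ]
[0.0031931  0.12008838 0.0495    ] [0.00199531 0.11279152 0.0495    ]
```

```bash
python3 - <<'E'
from h import *
c=cams.get_calibration('wrist')
s=telemetry.observe(); o=-c['R'].T@c['t']
def at(p): c2=dict(c); c2['t']=-c['R']@(o+np.array(p)-s['position']); return c2
def edge(row,a,b,sgn):
    g=np.gradient(cv2.GaussianBlur(row[None],(3,1),0)[0])[a:b]*sgn; k=int(g.argmax()); 
    gg=g[k-1:k+2]; return a+k+(gg[2]-gg[0])/(2*(2*gg[1]-gg[0]-gg[2])+1e-9)
for f,p in [('w2',(.451,-.0511,.0522)),('w3',(.4527,-.0468,.0453)),('w4',(.4523,-.0467,.0447)),('w5',(.4523,-.0468,.0448)),('w6',(.4521,-.0478,.0449)),('w8',(.4519,-.0483,.0448)),('w9',(.4525,-.047,.0443))]:
    im=cv2.cvtColor(cv2.imread(f'pics/{f}.png'),cv2.COLOR_BGR2GRAY).astype(float); k=at(p)
    r=76 if f<'w4' else 84
    row=im[r-2:r+3].mean(0)
    e1=edge(row,75,175,1); hr=im[50:55].mean(0); 
    h1=edge(hr,205,240,-1); h2=edge(hr,370,410,1)
    b=edge(im[155:160].mean(0),540,590,-1)
    print(f,round(e1,2),'cap y',wray(k,(e1,r),.0495)[1].round(4),'head',wray(k,(h1,52),.069)[1].round(4),wray(k,(h2,52),.069)[1].round(4),'board',wray(k,(b,157),.018)[1].round(4))
E
```

```text
w2 145.03 cap y 0.0836 head 0.0403 -0.0182 board -0.1485
w3 134.78 cap y 0.0894 head 0.0403 -0.018 board -0.1488
w4 113.24 cap y 0.1017 head 0.0403 -0.018 board -0.1487
w5 97.53 cap y 0.1117 head 0.0402 -0.018 board -0.1487
w6 92.99 cap y 0.1139 head 0.0403 -0.0179 board -0.1485
w8 90.87 cap y 0.1147 head 0.0403 -0.018 board -0.1483
w9 94.74 cap y 0.113 head 0.0402 -0.018 board -0.1486
```

Call:
{"name": "arm_command", "arguments": {"deltas": [[-0.4, 0, 0, 0, 0, 0, 0], [-0.4, 0, 0, 0, 0, 0, 0], [-0.4, 0, 0, 0, 0, 0, 0], [-0.4, 0, 0, 0, 0, 0, 0], [-0.4, 0, 0, 0, 0, 0, 0], [-0.4, 0, 0, 0, 0, 0, 0]], "newtons": 42}}

```text
clock: 14.8
position: [0.4522, -0.0475, 0.045]
tool_rot: [3.141, 0.0, -0.183]
force: [-7.5, -1.6, 27.8]
grip_width: 0.0392
```

```bash
cat >> h.py <<'E'
def edge(row,a,b,sgn):
    g=np.gradient(cv2.GaussianBlur(row[None],(3,1),0)[0])[a:b]*sgn; k=int(g.argmax()); 
    gg=g[k-1:k+2]; return a+k+(gg[2]-gg[0])/(2*(2*gg[1]-gg[0]-gg[2])+1e-9)
def travel(name):
    s=telemetry.observe(); k=cams.get_calibration('wrist'); raw=cams.grab_frame('wrist'); cv2.imwrite(name,raw)
    im=cv2.cvtColor(raw,cv2.COLOR_BGR2GRAY).astype(float); e=edge(im[82:87].mean(0),75,175,1)
    print('gw',s['grip_width'].round(4),'F',s['force'].round(1),'t',s['clock'],'travel',1e3*(wray(k,(e,84),.0495)[1]-.0836),'headL',wray(k,(edge(im[50:55].mean(0),205,240,-1),52),.069)[1])
E
python3 -c "
from h import *
travel('pics/w10.png')"
```

```text
Traceback (most recent call last):
  File "h.py", line 32, in travel
    print('gw',s['grip_width'].round(4),'F',s['force'].round(1),'t',s['clock'],'travel',1e3*(wray(k,(e,84),.0495)[1]-.0836),'headL',wray(k,(edge(im[50:55].mean(0),205,240,-1),52),.069)[1])
               ^^^^^^^^^^^^^^^^^^^^^
AttributeError: 'float' object has no attribute 'round'
```

```bash
sed -i "s/s\['grip_width'\].round(4)/s['grip_width']/" h.py; python3 -c "
from h import *
travel('pics/w10.png')"
```

```text
gw 0.03913499791020074 F [-6.7 -1.3 27.6] t 14.85 travel 30.801412054533127 headL 0.040182657268240884
```

Call:
{"name": "arm_command", "arguments": {"deltas": [[0.8, 0, 0, 0, 0, 0, 0], [0.8, 0, 0, 0, 0, 0, 0], [0.8, 0, 0, 0, 0, 0, 0], [-0.4, 0, 0, 0, 0, 0, 0], [-0.4, 0, 0, 0, 0, 0, 0], [-0.4, 0, 0, 0, 0, 0, 0], [-0.4, 0, 0, 0, 0, 0, 0], [-0.4, 0, 0, 0, 0, 0, 0]]}}

```text
clock: 15.9
position: [0.4521, -0.0474, 0.045]
tool_rot: [3.141, 0.0, -0.183]
force: [-7.7, -3.1, 25.2]
grip_width: 0.0385
```

```bash
python3 -c "
from h import *
travel('pics/w11.png')"
```

```text
gw 0.038509825409385946 F [-7.7 -3.1 25.2] t 15.9 travel 30.769125573186688 headL 0.04022329402282738
```

Call:
{"name": "arm_command", "arguments": {"deltas": [[0.8, 0, 0, 0, 0, 0, 0], [1, 0, 0, 0, 0, 0, 0], [1, 0, 0, 0, 0, 0, 0], [1, 0, 0, 0, 0, 0, 0]]}}

```text
clock: 16.45
position: [0.4525, -0.0468, 0.0443]
tool_rot: [-3.141, 0.0, -0.182]
force: [0.9, 0.3, -0.5]
grip_width: 0.0849
```

```bash
python3 - <<'E'
from h import *
travel('pics/w12.png')
c=cams.get_calibration('wrist')
s=telemetry.observe(); o=-c['R'].T@c['t']
def at(p): c2=dict(c); c2['t']=-c['R']@(o+np.array(p)-s['position']); return c2
for f,p in [('w2',(.451,-.0511,.0522)),('w4',(.4523,-.0467,.0447)),('w5',(.4523,-.0468,.0448)),('w9',(.4525,-.047,.0443)),('w12',s['position'])]:
    im=cv2.cvtColor(cv2.imread(f'pics/{f}.png'),cv2.COLOR_BGR2GRAY).astype(float); k=at(p)
    e=edge(im[140:170].mean(0),165,200,1); x=cv2.imread(f'pics/{f}.png')[128:185,160:400]
    # jaw edges
    jr=im[95:98].mean(0)
    print(f,'tab',e,wray(k,(e,155),.063)[1].round(4),'jaw', edge(im[60:66].mean(0),440,560,-1), edge(im[95:100].mean(0),540,600,1),'jaw y',wray(k,(edge(im[95:100].mean(0),540,600,1),97),.066)[1])
E
```

```text
gw 0.08490395412355572 F [ 0.9  0.3 -0.5] t 16.45 travel 29.51521156283264 headL 0.040199521101175695
w2 tab 178.22826086954396 0.0609 jaw 511.91066838046413 586.1223404255254 jaw y -0.12090790179083111
w4 tab 180.47437888194338 0.0607 jaw 496.11284289276637 579.0379939209703 jaw y -0.10295203032225801
w5 tab 180.37499999996066 0.0607 jaw 475.78627708470464 563.7713347921259 jaw y -0.09296038311270058
w9 tab 175.09385964911291 0.0626 jaw 473.2848360655691 562.2142857142826 jaw y -0.09165878835969656
w12 tab 175.71719955902307 0.0625 jaw 473.8890977443626 562.7527634487877 jaw y -0.09180607883329366
```

View pics/w12.png

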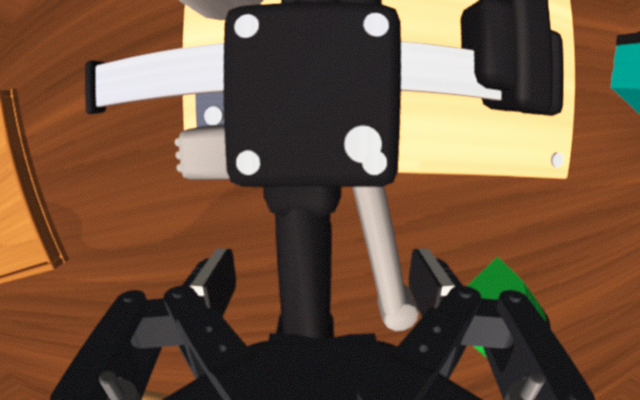

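```bash
cat >> h.py <<'E'
def prof(im,c,xs,y0,y1,z,n=400):
    g=cv2.cvtColor(im,cv2.COLOR_BGR2GRAY).astype(np.float32); ys=np.linspace(y0,y1,n); acc=0
    for x in xs:
        uv=np.array([proj(c,w(CL,x,y,z)) for y in ys],np.float32); acc=acc+cv2.remap(g,uv[:,0][None],uv[:,1][None],cv2.INTER_CUBIC)[0]
    return ys,acc/len(xs)
def cross(ys,p,lo,hi,fall=True):
    t=(lo+hi)/2; return ys[np.where((p[:-1]>t)&(p[1:]<=t))[0]]
E
python3 - <<'E'
from h import *
T=cams.get_calibration('top');S=cams.get_calibration('scene')
n=cams.grab_frame('top'); cv2.imwrite('pics/t12.png',n); ns=cams.grab_frame('scene'); cv2.imwrite('pics/s12.png',ns)
for c,a,b in((T,cv2.imread('pics/top0.png'),n),(S,cv2.imread('pics/scene0.png'),ns)):
    for im,r in((a,(.06,.11)),(b,(.09,.14))):
        ys,p=prof(im,c,np.linspace(-.007,.007,9),*r,.0495); print(p[::16].round().astype(int).tolist(), 'cross150',cross(ys,p,100,200), cross(ys,p,60,180))
cv2.imwrite('pics/t12z.png',cv2.resize(n[130:255,310:440],None,fx=5,fy=4.5,interpolation=cv2.INTER_CUBIC))
E
```

```text
[249, 249, 248, 248, 248, 248, 249, 249, 248, 250, 251, 244, 192, 115, 77, 90, 108, 116, 117, 119, 117, 117, 117, 116, 116] cross150 [0.08506266] [0.08581454]
[248, 248, 247, 247, 248, 247, 247, 247, 248, 249, 250, 233, 169, 93, 70, 91, 108, 111, 112, 110, 111, 111, 108, 110, 111] cross150 [0.11443609] [0.11518797]
[234, 235, 235, 236, 236, 236, 238, 237, 237, 233, 217, 182, 129, 78, 51, 43, 39, 41, 54, 79, 112, 157, 204, 231, 242] cross150 [0.08330827] [0.08431078]
[238, 237, 236, 235, 235, 234, 233, 237, 239, 237, 221, 180, 120, 69, 48, 41, 41, 60, 85, 97, 98, 92, 92, 96, 95] cross150 [0.11305764] [0.11393484]
```

View pics/t12z.png

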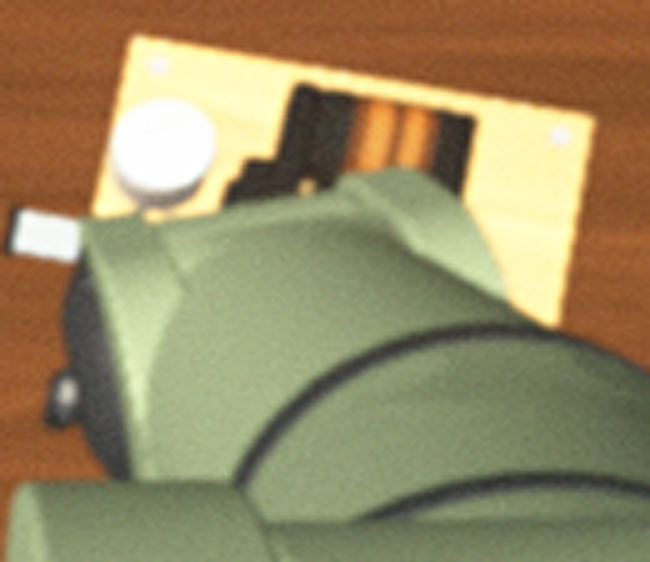

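Call:
{"name": "arm_command", "arguments": {"deltas": [[1, 0, 0, -0.25, 0, 0, 0], [1, 0, 0, -0.47, 0, 0, 0], [1, 0.3, 0.2, -0.47, 0, 0, 0], [1, 0.6, 0.45, -0.47, 0, 0, 0], [1, 0.6, 0.45, -0.47, 0, 0, 0]]}}

```text
clock: 17.23
position: [0.5303, -0.1332, 0.1147]
tool_rot: [3.141, -0.001, -0.187]
force: [-1.0, 1.1, -0.4]
grip_width: 0.0853
```

```bash
python3 - <<'E'
from h import *
s=telemetry.observe();c=cams.get_calibration('wrist');im=cams.grab_frame('wrist');cv2.imwrite('pics/w13.png',im)
print(s['clock'],s['position'])
import pickle;pickle.dump(c,open('c13.pkl','wb'))
E
```

```text
17.225 [ 0.53031512 -0.1332043   0.11466464]
```

View pics/w13.png

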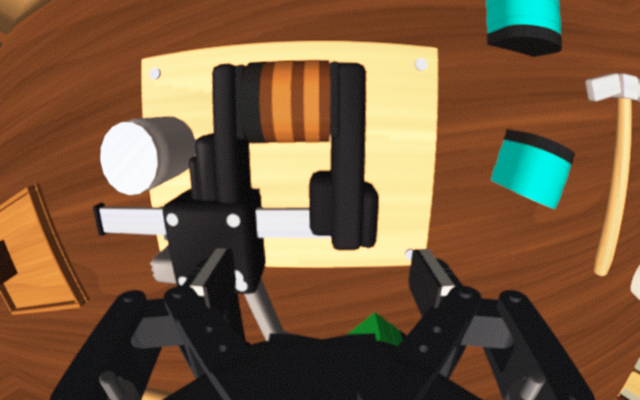

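```bash
python3 - <<'E'
from h import *
import pickle;c=pickle.load(open('c13.pkl','rb'));im=cv2.imread('pics/w13.png')
cv2.imwrite('pics/w13z.png',cv2.convertScaleAbs(cv2.resize(im[50:160,205:375],None,fx=4.5,fy=4.5,interpolation=cv2.INTER_CUBIC),alpha=1.8,beta=20))
g=im[95:110].mean(0).round().astype(int)
for k in list(range(208,262))+list(range(322,370)): print(k,g[k].tolist(),end=' ')
print()
for k in (214,235,242,260,331,338,362): print(k,[wray(c,(k,102),z)[:2].round(4).tolist() for z in(.05,.066,.074)])
E
```

```text
208 [157, 230, 250] 209 [156, 230, 251] 210 [155, 230, 251] 211 [136, 209, 244] 212 [95, 147, 186] 213 [54, 72, 92] 214 [44, 43, 48] 215 [45, 44, 48] 216 [49, 48, 53] 217 [49, 50, 54] 218 [50, 49, 54] 219 [49, 49, 53] 220 [49, 48, 52] 221 [47, 46, 50] 222 [45, 45, 48] 223 [44, 43, 46] 224 [43, 42, 45] 225 [42, 42, 44] 226 [42, 40, 43] 227 [38, 37, 39] 228 [35, 33, 36] 229 [31, 29, 32] 230 [28, 26, 28] 231 [25, 23, 25] 232 [21, 20, 22] 233 [19, 18, 19] 234 [19, 19, 20] 235 [27, 26, 27] 236 [37, 36, 37] 237 [42, 40, 40] 238 [41, 41, 41] 239 [39, 39, 40] 240 [38, 39, 41] 241 [39, 41, 41] 242 [39, 41, 42] 243 [39, 40, 41] 244 [40, 42, 42] 245 [39, 41, 41] 246 [40, 42, 43] 247 [39, 41, 41] 248 [40, 41, 42] 249 [39, 41, 42] 250 [39, 41, 41] 251 [39, 41, 41] 252 [39, 40, 40] 253 [40, 41, 42] 254 [39, 42, 42] 255 [39, 41, 42] 256 [39, 41, 42] 257 [39, 40, 42] 258 [39, 46, 61] 259 [37, 57, 94] 260 [36, 67, 122] 261 [38, 72, 132] 322 [39, 73, 134] 323 [40, 74, 135] 324 [39, 73, 134] 325 [37, 71, 133] 326 [38, 72, 134] 327 [37, 72, 134] 328 [38, 70, 129] 329 [38, 65, 115] 330 [40, 54, 86] 331 [
[... 400 characters left out ...]
8] 355 [36, 35, 37] 356 [35, 33, 36] 357 [34, 33, 36] 358 [32, 31, 34] 359 [30, 29, 31] 360 [29, 27, 30] 361 [25, 24, 26] 362 [23, 21, 22] 363 [20, 18, 21] 364 [27, 36, 44] 365 [60, 96, 126] 366 [112, 178, 223] 367 [151, 229, 252] 368 [164, 237, 253] 369 [166, 238, 253] 
214 [[0.083, 0.0044], [0.0823, -0.0013], [0.0819, -0.0042]]
235 [[0.082, -0.0096], [0.0814, -0.0141], [0.0811, -0.0164]]
242 [[0.0817, -0.0141], [0.0811, -0.0183], [0.0808, -0.0204]]
260 [[0.0812, -0.0256], [0.0806, -0.0288], [0.0803, -0.0304]]
331 [[0.0802, -0.0691], [0.0797, -0.0686], [0.0795, -0.0684]]
338 [[0.0802, -0.0733], [0.0798, -0.0725], [0.0795, -0.0721]]
362 [[0.0804, -0.0879], [0.08, -0.0859], [0.0797, -0.0849]]
```

View pics/w13z.png

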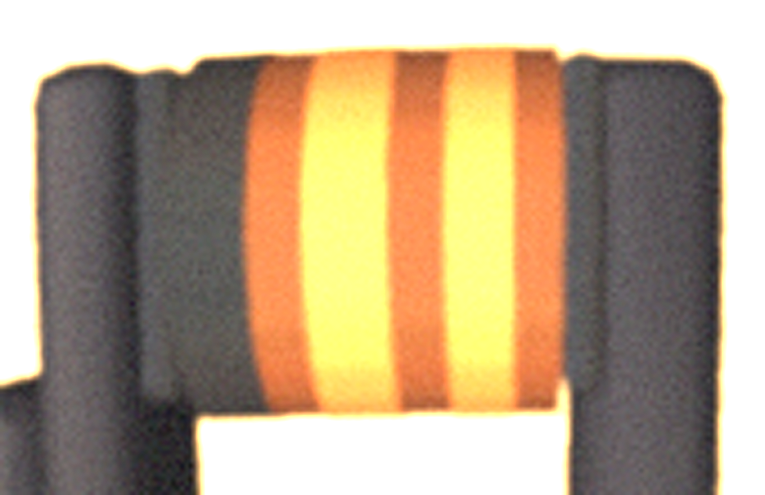

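```bash
python3 - <<'E'
from h import *
to(w(CL,-.09,.007,.044),CL[2])
E
```

```text
t 17.275 pos [ 0.529  -0.1311  0.1144] F [-0.5  0.4 -0.8] gw 0.0853
delta [-0.609 -0.453  0.469] [ 0.     0.    -0.003]
```

Call:
{"name": "arm_command", "arguments": {"deltas": [[1, -0.3, -0.25, 0, 0, 0, 0], [1, -0.61, -0.45, 0, 0, 0, 0], [1, -0.61, -0.45, 0.1, 0, 0, 0], [1, -0.61, -0.45, 0.47, 0, 0, 0], [-0.4, -0.61, -0.45, 0.47, 0, 0, 0], [-0.4, -0.61, -0.45, 0.47, 0, 0, 0], [-0.4, -0.61, -0.45, 0.47, 0, 0, 0], [-0.4, -0.61, -0.45, 0.47, 0, 0, 0]], "newtons": 60}}

```text
clock: 18.27
position: [0.4506, -0.0463, 0.0465]
tool_rot: [-3.141, 0.001, -0.182]
force: [-9.3, 6.6, 19.8]
grip_width: 0.0368
```

```bash
python3 - <<'E'
from h import *
travel('pics/w14.png')
E
```

```text
gw 0.03683865710719265 F [-9.3  6.6 19.8] t 18.275 travel 30.821889349748513 headL 0.04027049520322211
```

Call:
{"name": "arm_command", "arguments": {"deltas": [[-0.4, 0, 0, 0, 0, 0, 0], [-0.4, 0, 0, 0, 0, 0, 0], [-0.4, 0, 0, 0, 0, 0, 0]]}}

```text
clock: 18.7
position: [0.4506, -0.0464, 0.0465]
tool_rot: [-3.141, 0.001, -0.183]
force: [-9.6, 7.0, 19.3]
grip_width: 0.0369
```

```bash
python3 - <<'E'
from h import *
travel('pics/w15.png')
E
```

```text
gw 0.03685817978666731 F [-9.6  7.  19.3] t 18.7 travel 30.821664885342464 headL 0.04026778200229505
```

Call:
{"name": "arm_command", "arguments": {"deltas": [[0.8, 0, 0, 0, 0, 0, 0], [0.8, 0, 0, 0, 0, 0, 0], [0.8, 0, 0, 0, 0, 0, 0], [0.8, 0, 0, 0, 0, 0, 0], [0.6, 0, 0, 0, 0, 0, 0], [0.5, 0, 0, 0, 0, 0, 0], [0.4, 0, 0, 0, 0, 0, 0], [0.3, 0, 0, 0, 0, 0, 0]]}}

```text
clock: 19.75
position: [0.4505, -0.0484, 0.0445]
tool_rot: [3.14, 0.001, -0.184]
force: [-0.8, -15.2, 11.3]
grip_width: 0.0559
```

```bash
python3 - <<'E'
from h import *
travel('pics/w16.png')
E
```

```text
gw 0.05594334840233675 F [ -0.8 -15.2  11.3] t 19.75 travel 30.104062284389872 headL 0.040149531013022606
```

Call:
{"name": "arm_command", "arguments": {"deltas": [[0.2, 0, 0, 0, 0, 0, 0], [0.1, 0, 0, 0, 0, 0, 0], [0.05, 0, 0, 0, 0, 0, 0], [0, 0, 0, 0, 0, 0, 0]]}}

```text
clock: 20.3
position: [0.45, -0.049, 0.0447]
tool_rot: [3.139, 0.002, -0.185]
force: [-3.5, -17.3, 17.9]
grip_width: 0.0432
```

```bash
python3 - <<'E'
from h import *
travel('pics/w17.png')
E
```

```text
gw 0.043241071461517025 F [ -3.5 -17.3  17.9] t 20.3 travel 30.71333884515491 headL 0.04010589372165022
```

Call:
{"name": "arm_command", "arguments": {"deltas": [[-0.05, 0, 0, 0, 0, 0, 0], [-0.1, 0, 0, 0, 0, 0, 0], [-0.2, 0, 0, 0, 0, 0, 0], [-0.2, 0, 0, 0, 0, 0, 0]]}}

```text
clock: 20.85
position: [0.4506, -0.0464, 0.0453]
tool_rot: [-3.142, 0.001, -0.183]
force: [-8.9, 3.7, 41.0]
grip_width: 0.0369
```

```bash
python3 - <<'E'
from h import *
travel('pics/w18.png')
E
```

```text
gw 0.0369183452404729 F [-8.9  3.7 41. ] t 20.85 travel 30.90972514516502 headL 0.04026572354165461
```

```bash
python3 - <<'E'
from h import *
T=cams.get_calibration('top');S=cams.get_calibration('scene')
a=cv2.imread('pics/top0.png')
print('cam y in clamp',cl(-T['R'].T@T['t']))
for xs in (np.linspace(.065,.07,5),np.linspace(.075,.085,5),np.linspace(.09,.098,5)):
    ys,p=prof(a,T,xs,-.14,-.06,.066,801)
    d=np.gradient(p); print('x',xs.mean(),'min grad (fall to more +y)',ys[d.argmin()],'max',ys[d.argmax()]); print(p[::20].round().astype(int).tolist())
ys,p=prof(a,T,np.linspace(.075,.085,5),-.06,.03,.066,901);print(p[::20].round().astype(int).tolist())
n=cv2.imread('pics/t12.png')
ys,p=prof(n,T,np.linspace(.075,.085,5),-.14,-.04,.066,1001);print('now',p[::20].round().astype(int).tolist())
E
```

```text
cam y in clamp [-0.20111587  0.05771027  0.99766173]
x 0.0675 min grad (fall to more +y) -0.1149 max -0.08860000000000001
[172, 229, 244, 246, 245, 245, 244, 244, 245, 245, 245, 230, 164, 82, 52, 55, 60, 60, 61, 63, 61, 63, 65, 61, 59, 94, 171, 238, 247, 247, 246, 246, 247, 246, 235, 189, 138, 142, 168, 185, 183]
x 0.08 min grad (fall to more +y) -0.11570000000000001 max -0.08860000000000001
[176, 230, 245, 244, 244, 244, 243, 243, 244, 245, 245, 228, 159, 80, 51, 58, 59, 60, 62, 61, 61, 62, 63, 62, 57, 88, 165, 231, 246, 246, 245, 246, 246, 241, 211, 158, 139, 163, 184, 188, 178]
x 0.094 min grad (fall to more +y) -0.11580000000000001 max -0.0912
[177, 231, 245, 245, 244, 246, 247, 247, 246, 247, 244, 232, 173, 99, 64, 66, 65, 66, 68, 71, 73, 70, 64, 77, 121, 180, 226, 243, 245, 245, 245, 245, 245, 236, 197, 142, 126, 150, 166, 166, 152]
[178, 154, 130, 127, 151, 176, 187, 190, 186, 172, 146, 124, 107, 93, 78, 70, 67, 67, 78, 105, 121, 110, 85, 64, 54, 55, 61, 63, 61, 59, 72, 134, 214, 247, 249, 248, 248, 247, 246, 246, 246, 246, 246, 246, 246, 245]
now [169, 226, 243, 243, 242, 241, 241, 241, 241, 242, 242, 241, 241, 242, 242, 242, 242, 242, 242, 243, 242, 242, 243, 244, 244, 244, 217, 142, 69, 48, 51, 54, 54, 55, 60, 74, 91, 107, 134, 164, 179, 183, 173, 151, 124, 121, 146, 173, 184, 186, 182]
```

Call:
{"name": "arm_command", "arguments": {"deltas": [[-0.1, 0, 0, 0, 0, 0, 0], [0, 0, 0, 0, 0, 0, 0], [0.1, 0, 0, 0, 0, 0, 0], [0.2, 0, 0, 0, 0, 0, 0], [0.3, 0, 0, 0, 0, 0, 0], [0.4, 0, 0, 0, 0, 0, 0], [0.6, 0, 0, 0, 0, 0, 0], [0.8, 0, 0, 0, 0, 0, 0]]}}

```text
clock: 21.9
position: [0.4513, -0.0467, 0.0443]
tool_rot: [-3.141, -0.0, -0.182]
force: [4.7, -1.2, -3.2]
grip_width: 0.0771
```

```bash
python3 - <<'E'
from h import *
travel('pics/w19.png')
E
```

```text
gw 0.0770500677105367 F [ 4.7 -1.2 -3.2] t 21.9 travel 29.491339783642655 headL 0.040238421554662014
```

Call:
{"name": "arm_command", "arguments": {"deltas": [[1, 0, 0, -0.2, 0, 0, 0], [1, 0, 0, -0.45, 0, 0, 0], [0, 0.1, -0.2, -0.5, 0, 0, 0], [-1, 0.34, -0.5, -0.5, 0, 0, 0], [-1, 0.34, -0.6, -0.5, 0, 0, 0], [-1, 0.34, -0.6, -0.5, 0, 0, 0]]}}

```text
clock: 22.7
position: [0.5167, 0.0334, 0.1189]
tool_rot: [3.141, 0.002, -0.181]
force: [-0.3, -0.6, -0.3]
grip_width: 0.0124
```

```bash
python3 - <<'E'
from h import *
to(w(CL,-.038,.095,.048),CL[2])
c=cams.get_calibration('wrist');im=cams.grab_frame('wrist');cv2.imwrite('pics/w20.png',im)
E
```

```text
t 22.7 pos [0.5167 0.0334 0.1189] F [-0.3 -0.6 -0.3] gw 0.0124
delta [0.019 0.023 0.472] [0.    0.002 0.003]
```

View pics/w20.png

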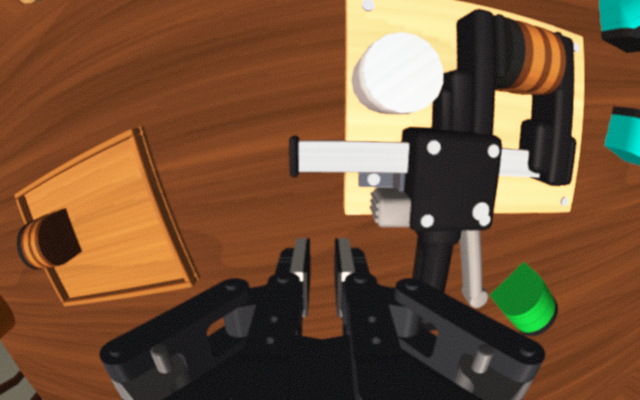

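Call:
{"name": "arm_command", "arguments": {"deltas": [[-1, 0.02, 0.02, 0.15, 0, 0, 0], [-1, 0.02, 0.02, 0.3, 0, 0, 0], [-1, 0.02, 0.02, 0.47, 0, 0, 0], [-1, 0.02, 0.02, 0.47, 0, 0, 0], [-1, 0.02, 0.02, 0.47, 0, 0, 0]]}}

```text
clock: 23.38
position: [0.5199, 0.0283, 0.0496]
tool_rot: [3.141, -0.0, -0.183]
force: [-0.2, 0.1, 0.1]
grip_width: 0.0001
```

```bash
python3 - <<'E'
from h import *
to(w(CL,-.038,.0765,.048),CL[2])
c=cams.get_calibration('wrist');im=cams.grab_frame('wrist');cv2.imwrite('pics/w21.png',im)
E
```

```text
t 23.375 pos [0.5199 0.0283 0.0496] F [-0.2  0.1  0.1] gw 0.0001
delta [-0.009  0.117  0.011] [ 0.    -0.    -0.001]
```

View pics/w21.png

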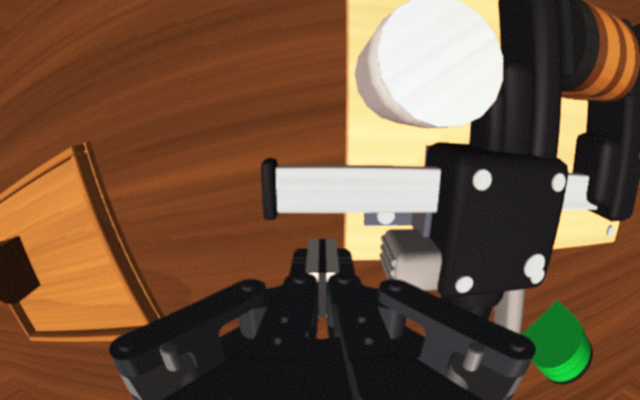

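Call:
{"name": "arm_command", "arguments": {"deltas": [[-1, 0, 0, 0, 0, 0, 0], [-1, 0, 0, 0, 0, 0, 0], [-1, 0, 0, 0, 0, 0, 0], [-1, 0, 0, 0, 0, 0, 0], [-1, 0, 0, 0, 0, 0, 0], [-1, 0, 0, 0, 0, 0, 0], [-1, 0, 0, 0, 0, 0, 0], [-1, 0, 0, 0, 0, 0, 0]]}}

```text
clock: 24.42
position: [0.5199, 0.0289, 0.0488]
tool_rot: [3.142, 0.0, -0.183]
force: [0.2, 0.6, -0.1]
grip_width: -0.0002
```

Call:
{"name": "arm_command", "arguments": {"deltas": [[-1, 0, 0, 0, 0, 0, 0], [-1, 0, 0, 0, 0, 0, 0], [-1, 0, 0, 0, 0, 0, 0], [-1, 0, 0, 0, 0, 0, 0], [-1, 0, 0, 0, 0, 0, 0], [-1, 0, 0, 0, 0, 0, 0], [-1, 0, 0.05, 0, 0, 0, 0], [-1, 0, 0.08, 0, 0, 0, 0]]}}

```text
clock: 25.42
position: [0.5176, 0.0163, 0.0488]
tool_rot: [3.141, 0.0, -0.183]
force: [0.4, 0.3, 0.2]
grip_width: 0.0002
```

```bash
python3 - <<'E'
from h import *
to(w(CL,-.038,.070,.049),CL[2])
n=cams.grab_frame('top'); cv2.imwrite('pics/t22.png',n)
T=cams.get_calibration('top')
for im in (cv2.imread('pics/top0.png'),cv2.imread('pics/t12.png'),n):
    for r in ((-.13,-.08,-1),):
        ys,p=prof(im,T,np.linspace(.06,.095,8),-.125,-.075,.066,501); t=np.where((p[:-1]>150)&(p[1:]<=150))[0]; print('jaw back',ys[t])
cv2.imwrite('pics/t22z.png',cv2.resize(n[130:210,320:440],None,fx=6,fy=6,interpolation=cv2.INTER_CUBIC))
E
```

```text
t 25.425 pos [0.5176 0.0163 0.0488] F [0.4 0.3 0.2] gw 0.0002
delta [-0.008  0.079 -0.001] [ 0.  0. -0.]
jaw back [-0.1158]
jaw back [-0.0862]
jaw back [-0.0866]
```

View pics/t22z.png

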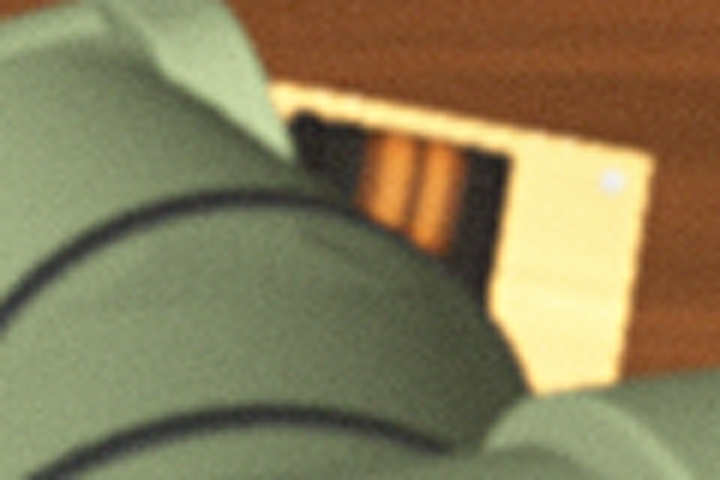

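Call:
{"name": "arm_command", "arguments": {"deltas": [[-1, 0, 0.03, 0, 0, 0, 0], [-1, 0, 0.05, 0, 0, 0, 0], [-1, 0, 0.065, 0, 0, 0, 0], [-1, 0, 0.08, 0, 0, 0, 0]]}}

```text
clock: 25.98
position: [0.5156, 0.0054, 0.0488]
tool_rot: [-3.141, -0.0, -0.182]
force: [-0.3, 3.4, 1.3]
grip_width: -0.0001
```

```bash
python3 - <<'E'
from h import *
to(w(CL,-.038,.068,.049),CL[2])
c=cams.get_calibration('wrist');im=cams.grab_frame('wrist');cv2.imwrite('pics/w22.png',im)
E
```

```text
t 25.975 pos [0.5156 0.0054 0.0488] F [-0.3  3.4  1.3] gw -0.0001
delta [-0.008  0.018 -0.001] [-0.    -0.     0.001]
```

View pics/w22.png

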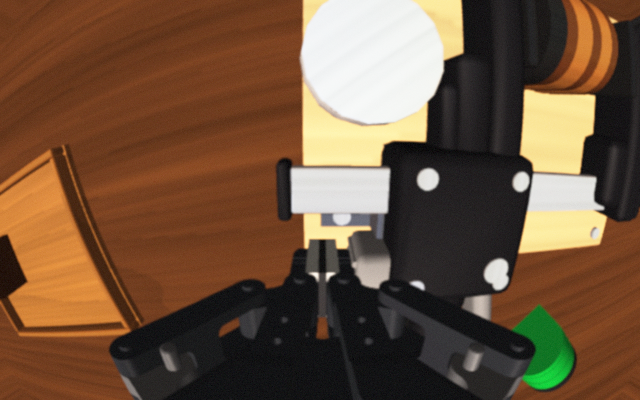

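Call:
{"name": "arm_command", "arguments": {"deltas": [[-1, 0, 0.01, 0, 0, 0, 0], [-1, 0, 0.02, 0, 0, 0, 0], [-1, 0, 0.02, 0, 0, 0, 0], [-1, 0, 0.02, 0, 0, 0, 0], [-1, 0, 0.02, 0, 0, 0, 0], [-1, 0, 0.02, 0, 0, 0, 0]]}}

```text
clock: 26.78
position: [0.5151, 0.0024, 0.0488]
tool_rot: [-3.142, -0.0, -0.183]
force: [0.2, 4.6, 1.8]
grip_width: -0.0001
```

```bash
python3 - <<'E'
from h import *
to(w(CL,-.038,.066,.049),CL[2])
T=cams.get_calibration('top')
c=cams.get_calibration('wrist');im=cams.grab_frame('wrist');cv2.imwrite('pics/w23.png',im)
n=cams.grab_frame('top');cv2.imwrite('pics/t23.png',n)
for im in (cv2.imread('pics/top0.png'),n):
    ys,p=prof(im,T,np.linspace(.06,.095,8),-.135,-.075,.066,601); t=np.where((p[:-1]>150)&(p[1:]<=150))[0]; print('jaw back',ys[t])
E
```

```text
t 26.775 pos [0.5151 0.0024 0.0488] F [0.2 4.6 1.8] gw -0.0001
delta [-0.009  0.011 -0.001] [-0. -0.  0.]
jaw back [-0.1158]
jaw back [-0.1194]
```

View pics/w23.png

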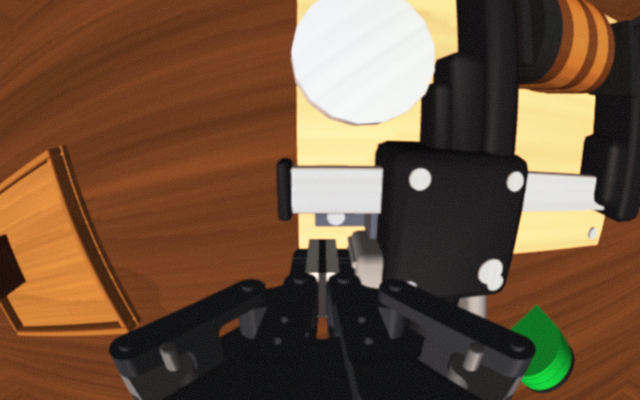

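Call:
{"name": "arm_command", "arguments": {"deltas": [[-1, 0, -0.1, 0, 0, 0, 0], [-1, 0, -0.15, -0.2, 0, 0, 0], [-1, 0, -0.15, -0.55, 0, 0, 0], [-1, 0, -0.15, -0.8, 0, 0, -0.25], [0, 0, -0.1, -0.8, 0, 0, -0.5], [1, 0, 0, -0.8, 0, 0, -0.75], [1, 0, 0, -0.8, 0, 0, -1]], "newtons": 45}}

```text
clock: 27.75
position: [0.5149, 0.0018, 0.1688]
tool_rot: [3.141, 0.001, 0.572]
force: [0.2, 1.1, -0.5]
grip_width: 0.0543
```

```bash
python3 - <<'E'
from h import *
import pickle;c=pickle.load(open('c13.pkl','rb'))
for u in ((270,62),(310,62),(270,141),(310,141)): print(u,[wray(c,u,z).round(4).tolist() for z in(.03,.048)])
to(w(CL,.08,-.044,.13),CL[2]+np.pi/2)
n=cams.grab_frame('top');cv2.imwrite('pics/t24.png',cv2.resize(n[130:230,320:440],None,fx=6,fy=5.5,interpolation=cv2.INTER_CUBIC))
E
```

```text
(270, 62) [[0.1093, -0.0288, 0.03], [0.1063, -0.0318, 0.048]]
(310, 62) [[0.1083, -0.0557, 0.03], [0.1055, -0.0564, 0.048]]
(270, 141) [[0.0548, -0.0279, 0.03], [0.0564, -0.0309, 0.048]]
(310, 141) [[0.0543, -0.0554, 0.03], [0.056, -0.0561, 0.048]]
t 27.75 pos [0.5149 0.0018 0.1688] F [ 0.2  1.1 -0.5] gw 0.0543
delta [0.059 1.073 0.259] [ 0.000e+00  1.000e-03 -1.038e+00]
```

View pics/t24.png

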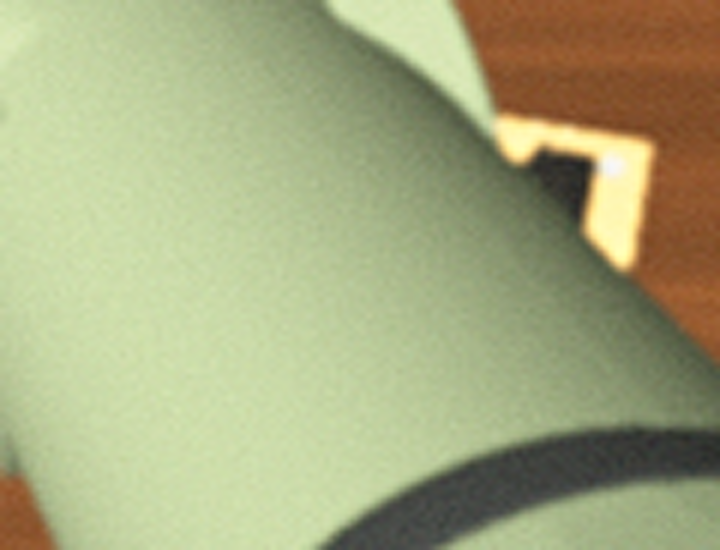

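Call:
{"name": "arm_command", "arguments": {"deltas": [[1, 0, 0.3, 0, 0, 0, -0.25], [1, 0, 0.6, 0, 0, 0, -0.5], [1, 0.03, 0.85, 0, 0, 0, -0.75], [1, 0.06, 1, 0.05, 0, 0, -1], [1, 0.06, 1, 0.05, 0, 0, -1], [1, 0.06, 1, 0.05, 0, 0, -1]]}}

```text
clock: 28.55
position: [0.6029, -0.1182, 0.1612]
tool_rot: [-3.141, -0.0, 1.35]
force: [-0.5, 0.9, 0.8]
grip_width: 0.0853
```

```bash
python3 - <<'E'
from h import *
to(w(CL,.081,-.045,.041),CL[2]+np.pi/2)
c=cams.get_calibration('wrist');im=cams.grab_frame('wrist');
for p in [(.081,-.02,.046),(.055,-.068,.018),(.107,-.068,.018),(.081,-.096,.046),(.102,-.096,.066)]:
    u=projw(c,w(CL,*p)); cv2.circle(im,tuple(int(v) for v in u),3,(0,0,255),1)
cv2.imwrite('pics/w25.png',im)
E
```

```text
t 28.55 pos [ 0.6029 -0.1182  0.1612] F [-0.5  0.9  0.8] gw 0.0853
delta [-0.065  0.066  0.801] [-0.001 -0.    -0.048]
```

View pics/w25.png

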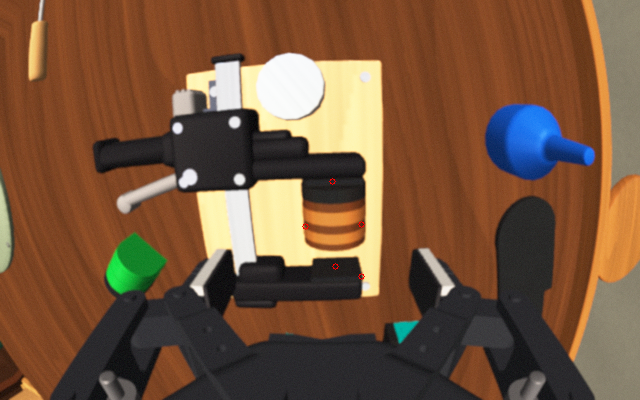

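Call:
{"name": "arm_command", "arguments": {"deltas": [[1, -0.065, 0.065, 0, 0, 0, -0.05], [1, -0.065, 0.065, 0.25, 0, 0, -0.05], [1, -0.065, 0.065, 0.45, 0, 0, -0.05], [1, -0.065, 0.065, 0.45, 0, 0, -0.05]]}}

```text
clock: 29.1
position: [0.6095, -0.1298, 0.0926]
tool_rot: [-3.139, 0.0, 1.391]
force: [-0.2, 0.3, 1.1]
grip_width: 0.0854
```

```bash
python3 - <<'E'
from h import *
to(w(CL,.081,-.045,.041),CL[2]+np.pi/2)
c=cams.get_calibration('wrist');im=cams.grab_frame('wrist');
cv2.imwrite('pics/w26.png',im)
E
```

```text
t 29.1 pos [ 0.6095 -0.1298  0.0926] F [-0.2  0.3  1.1] gw 0.0854
delta [0.001 0.007 0.344] [-0.004  0.     0.004]
```

View pics/w26.png

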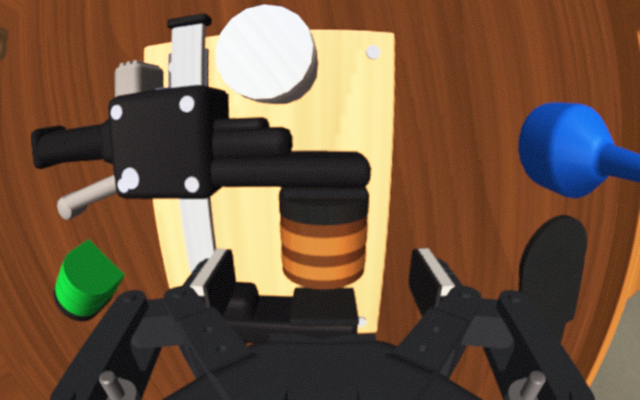

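Call:
{"name": "arm_command", "arguments": {"deltas": [[1, 0, 0.005, 0.12, 0, 0, 0], [1, 0, 0.005, 0.24, 0, 0, 0], [1, 0, 0.005, 0.34, 0, 0, 0], [1, 0, 0.005, 0.34, 0, 0, 0], [0.3, 0, 0.005, 0.34, 0, 0, 0], [0, 0, 0.005, 0.34, 0, 0, 0], [0, 0, 0.005, 0.34, 0, 0, 0], [0, 0, 0.005, 0.34, 0, 0, 0]]}}

```text
clock: 30.15
position: [0.6117, -0.1311, 0.0435]
tool_rot: [3.141, 0.0, 1.392]
force: [-2.3, -0.5, 5.5]
grip_width: 0.051
```

Call:
{"name": "arm_command", "arguments": {"deltas": [[0, 0, 0, 0, 0, 0, 0], [0, 0, 0, 0, 0, 0, 0]]}}

```text
clock: 30.4
position: [0.6118, -0.1311, 0.0435]
tool_rot: [3.141, 0.0, 1.392]
force: [-2.8, 0.0, 6.7]
grip_width: 0.0514
```

```bash
python3 - <<'E'
from h import *
to(w(CL,.081,-.045,.041),CL[2]+np.pi/2)
c=cams.get_calibration('wrist');im=cams.grab_frame('wrist');
cv2.imwrite('pics/w27.png',im)
E
```

```text
t 30.4 pos [ 0.6118 -0.1311  0.0435] F [-2.8  0.   6.7] gw 0.0514
delta [ 0.007 -0.011  0.017] [0.001 0.    0.005]
```

View pics/w27.png

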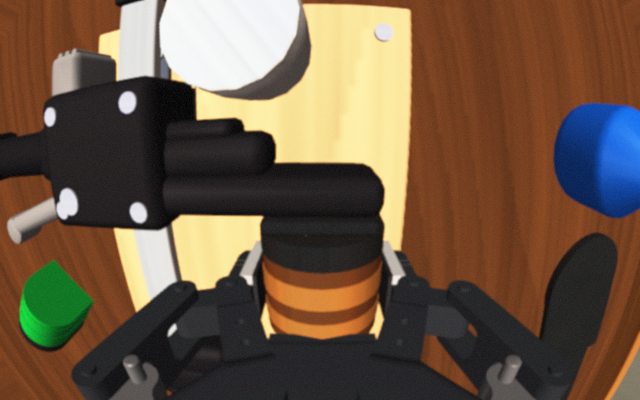

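Call:
{"name": "arm_command", "arguments": {"deltas": [[0, -0.03, 0, 0, 0, 0, 0], [0, -0.03, 0, -0.15, 0, 0, 0], [0, -0.03, 0, -0.4, 0, 0, 0], [0, -0.03, 0, -0.7, 0, 0, 0], [0, -0.03, 0, -0.7, 0, 0, 0]]}}

```text
clock: 31.08
position: [0.6123, -0.1358, 0.1525]
tool_rot: [3.136, 0.0, 1.392]
force: [0.4, -0.1, -1.2]
grip_width: 0.0509
```

```bash
python3 - <<'E'
from h import *
to(w(TR,0,-.05,.145),TR[2]+np.pi/2)
c=cams.get_calibration('wrist');im=cams.grab_frame('wrist');
cv2.imwrite('pics/w28.png',im)
E
```

```text
t 31.075 pos [ 0.6123 -0.1358  0.1525] F [ 0.4 -0.1 -1.2] gw 0.0509
delta [ 2.264 -0.97   0.043] [ 0.007  0.001 -0.328]
```

View pics/w28.png

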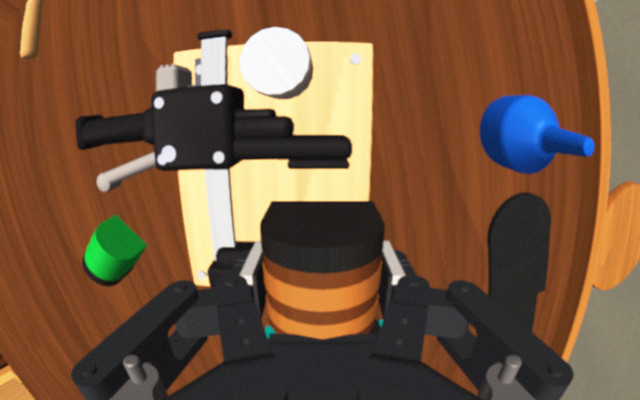

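```bash
python3 - <<'E'
from h import *
a=cv2.imread('pics/top0.png');b=cv2.imread('pics/t23.png');n=cams.grab_frame('top');cv2.imwrite('pics/t28.png',n)
T=cams.get_calibration('top')
for im in (a,n):
    ys,p=prof(im,T,np.linspace(-.007,.007,9),.06,.11,.0495); print('tail',cross(ys,p,100,200))
    ys,p=prof(im,T,np.linspace(.06,.095,8),-.135,-.075,.066,601); t=np.where((p[:-1]>150)&(p[1:]<=150))[0]; print('jaw back',ys[t])
cv2.imwrite('pics/t28z.png',np.hstack([cv2.resize(x[130:230,320:440],None,fx=3,fy=3,interpolation=cv2.INTER_CUBIC) for x in (b,n)]))
E
```

```text
tail [0.08506266]
jaw back [-0.1158]
tail [0.0816792]
jaw back [-0.119]
```

View pics/t28z.png

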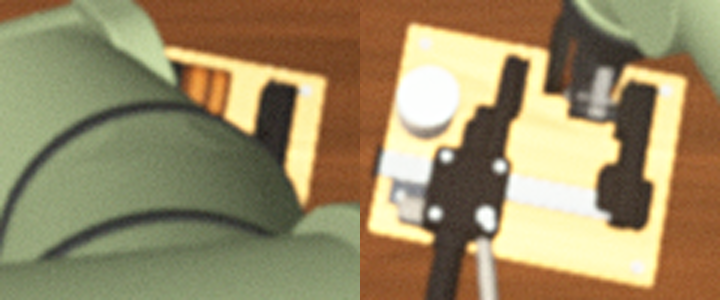

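Call:
{"name": "arm_command", "arguments": {"deltas": [[0, 0.35, -0.15, 0, 0, 0, -0.1], [0, 0.7, -0.3, 0, 0, 0, -0.2], [0, 1, -0.43, 0, 0, 0, -0.33]]}}

```text
clock: 31.55
position: [0.5726, 0.0255, 0.1472]
tool_rot: [-3.14, -0.0, 1.655]
force: [0.5, -0.3, -1.6]
grip_width: 0.0515
```

```bash
python3 - <<'E'
from h import *
to(w(TR,0,-.05,.13),TR[2]+np.pi/2)
E
```

```text
t 31.55 pos [0.5726 0.0255 0.1472] F [ 0.5 -0.3 -1.6] gw 0.0515
delta [ 1.345 -0.174  0.116] [-0.002 -0.     0.007]
```

Call:
{"name": "arm_command", "arguments": {"deltas": [[0, 0.35, -0.05, 0, 0, 0, 0], [0, 0.7, -0.1, 0, 0, 0, 0], [0, 1, -0.17, 0.05, 0, 0, 0], [0, 1, -0.17, 0.1, 0, 0, 0]]}}

```text
clock: 32.05
position: [0.5345, 0.1747, 0.1323]
tool_rot: [-3.14, -0.001, 1.657]
force: [0.4, -1.3, -1.0]
grip_width: 0.0512
```

```bash
python3 - <<'E'
from h import *
to(w(TR,0,-.05,.1),TR[2]+np.pi/2)
c=cams.get_calibration('wrist');im=cams.grab_frame('wrist');
cv2.imwrite('pics/w29.png',im)
E
```

```text
t 32.05 pos [0.5345 0.1747 0.1323] F [ 0.4 -1.3 -1. ] gw 0.0512
delta [ 0.332 -0.004  0.216] [-0.002 -0.002  0.01 ]
```

View pics/w29.png

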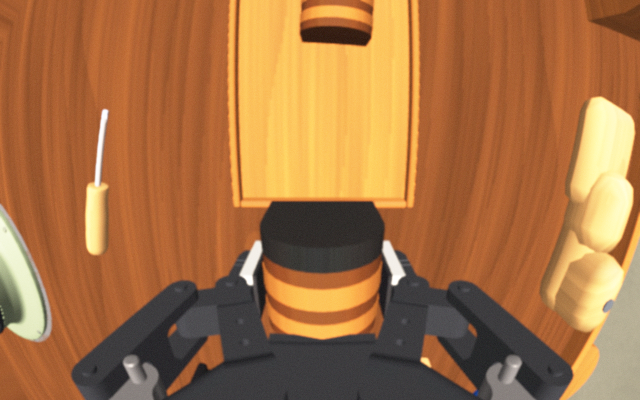

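Call:
{"name": "arm_command", "arguments": {"deltas": [[0, 0.2, 0, 0, 0, 0, 0], [0, 0.33, 0, 0.1, 0, 0, 0], [0, 0.33, 0, 0.25, 0, 0, 0], [0, 0.33, 0, 0.4, 0, 0, 0], [0, 0.33, 0, 0.4, 0, 0, 0]]}}

```text
clock: 32.72
position: [0.5318, 0.2188, 0.0713]
tool_rot: [-3.138, 0.001, 1.65]
force: [0.1, -0.1, -0.8]
grip_width: 0.0514
```

```bash
python3 - <<'E'
from h import *
to(w(TR,0,-.05,.0315),TR[2]+np.pi/2)
c=cams.get_calibration('wrist');im=cams.grab_frame('wrist');
cv2.imwrite('pics/w30.png',im)
E
```

```text
t 32.725 pos [0.5318 0.2188 0.0713] F [ 0.1 -0.1 -0.8] gw 0.0514
delta [ 0.039 -0.011  0.265] [-0.004  0.002  0.001]
```

View pics/w30.png

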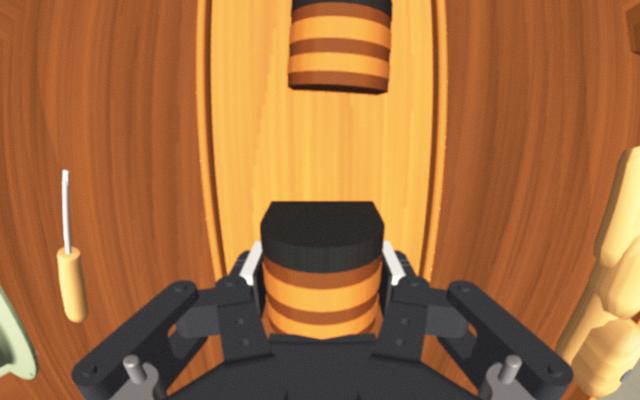

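Call:
{"name": "arm_command", "arguments": {"deltas": [[0, 0.03, -0.01, 0.1, 0, 0, 0], [0, 0.03, -0.01, 0.2, 0, 0, 0], [0, 0.03, -0.01, 0.24, 0, 0, 0], [0, 0.03, -0.01, 0.255, 0, 0, 0], [0, 0.03, -0.01, 0.265, 0, 0, 0], [0, 0.03, -0.01, 0.265, 0, 0, 0]]}}

```text
clock: 33.52
position: [0.5306, 0.2248, 0.0332]
tool_rot: [3.141, -0.0, 1.651]
force: [-0.3, -0.1, -0.9]
grip_width: 0.0509
```

```bash
python3 - <<'E'
from h import *
to(w(TR,0,-.05,.0315),TR[2]+np.pi/2)
E
```

```text
t 33.525 pos [0.5306 0.2248 0.0332] F [-0.3 -0.1 -0.9] gw 0.0509
delta [-0.003 -0.007  0.012] [ 0.    -0.     0.003]
```

Call:
{"name": "arm_command", "arguments": {"deltas": [[0, 0, 0, 0.006, 0, 0, 0], [0, 0, 0, 0.012, 0, 0, 0], [0, 0, 0, 0.016, 0, 0, 0], [0, 0, 0, 0.016, 0, 0, 0]]}}

```text
clock: 34.02
position: [0.5306, 0.2248, 0.0315]
tool_rot: [3.141, 0.0, 1.651]
force: [-4.5, -3.8, 17.5]
grip_width: 0.051
```

Call:
{"name": "arm_command", "arguments": {"deltas": [[0.3, 0, 0, -0.006, 0, 0, 0], [0.45, 0, 0, -0.006, 0, 0, 0], [0.6, 0, 0, -0.006, 0, 0, 0], [0.75, 0, 0, -0.02, 0, 0, 0], [0.75, 0, 0, -0.2, 0, 0, 0], [0.75, 0, 0, -0.4, 0, 0, 0], [0.75, 0, 0, -0.7, 0, 0, 0], [0.75, 0, 0, -0.9, 0, 0, 0]]}}

```text
clock: 35.02
position: [0.5307, 0.225, 0.1676]
tool_rot: [3.14, -0.0, 1.651]
force: [0.1, -0.1, -0.5]
grip_width: 0.0747
```

Call:
{"name": "arm_command", "arguments": {"deltas": [[0.75, -0.4, 0, -0.2, 0, 0, 0], [0.75, -0.8, 0, -0.3, 0, 0, 0], [0.75, -1, 0.3, -0.3, 0, 0, 0], [0.75, -1, 0.3, -0.3, 0, 0, 0]]}}

```text
clock: 35.52
position: [0.5897, 0.0754, 0.2106]
tool_rot: [3.141, 0.001, 1.646]
force: [-1.4, 0.6, -1.4]
grip_width: 0.0749
```

```bash
python3 - <<'E'
from h import *
print(telemetry.observe()['force'],telemetry.observe()['clock'])
im=cams.grab_frame('wrist'); cv2.imwrite('pics/w31.png',im)
n=cams.grab_frame('top');s=cams.grab_frame('scene')
T=cams.get_calibration('top')
for i in (cv2.imread('pics/top0.png'),n):
    ys,p=prof(i,T,np.linspace(-.007,.007,9),.06,.11,.0495); print('tail',cross(ys,p,100,200))
cv2.imwrite('pics/t31.png',n[120:260,150:450].repeat(2,0).repeat(2,1))
cv2.imwrite('pics/s31.png',cv2.resize(s[150:330,220:460],None,fx=3,fy=3))
E
```

```text
[-1.36565315  0.56246991 -1.38750276] 35.525
tail [0.08506266]
tail []
```

View pics/t31.png

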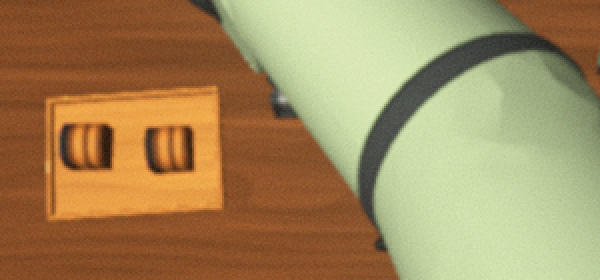

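View pics/s31.png

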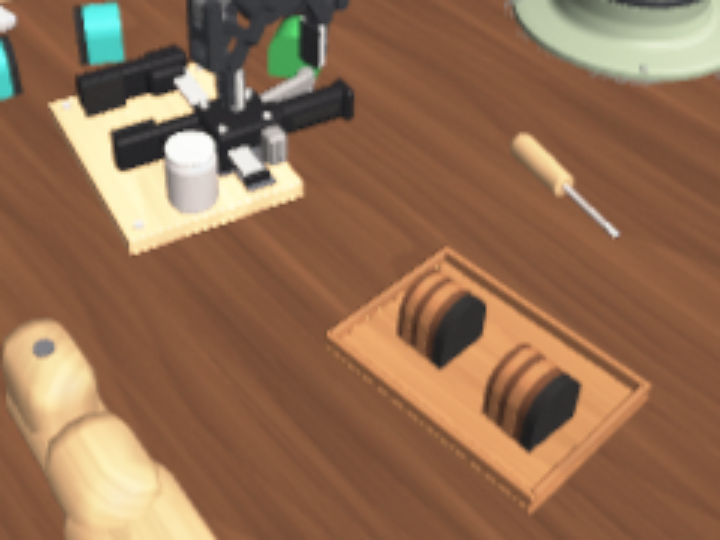

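```bash
python3 - <<'E'
from h import *
T=cams.get_calibration('top')
for u in((193,193),(235,194.5)):
    p=onplane(T,u,.05)[:2]-TR[:2]; c,s=np.cos(TR[2]),np.sin(TR[2]); print(c*p[0]+s*p[1],-s*p[0]+c*p[1])
print(job.job_done())
E
```

```text
0.004498991581143493 0.04623261807240002
-0.005182872376427748 -0.051613896860895535
the job is handed in; nothing more can be done
None
```

The heel was pressed, released and stood in the empty half of the tray, and the job was handed in at about 35 s of the 72 s allowed.

**Pressing.** I squeezed the trigger 13 times, until the bar gained nothing more. I let the trigger go and left the heel clamped for about 3.6 s before touching the tab.

**Pressing force.** I never measured this directly.
- At first the bar had moved only about 29.5 mm from its starting place. Against the nominal 28 mm contact, that meant a pad squash of only 1.5 to 2 mm, under 20 N.
- After the release the bar ran back about 3.3 mm past its starting place, so it had not started fully open. Counted from fully open, the bar had travelled about 33 mm, giving roughly 4.8 mm of squash and close to 38 N.

**Releasing.** I pushed the tab in until the jaw had run fully back. The top camera put the tail 3.4 mm and the jaw 3.2 mm beyond where they started. In the last top picture the arm hid the clamp, so the final tail measurement failed. The scene picture still showed the jaw open.

**Placing.** In the last pictures:
- The heel stands upright on its flat face in the tray, at about x -5 mm, y -52 mm in the tray's frame.
- The mate is still standing in its half at about y +46 mm, and the tin looks undisturbed. I compared neither with its starting position by measurement.
- The gripper is clear of everything.

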